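Clamp a gel cassette in the casting stand to the set spring tension

TASK

Take the glass gel cassette out of the drying rack, lower it gently into the end guides of the casting stand until it sits fully down on the grey gasket, and let go of it. Then swing the clamp arm over it up to the arm's stop and turn the black tension knob clockwise until the dark blue pointer on the spring scale stands in the green band; never let the pointer reach the red line, as the glass would crack. Go gently, never pressing the cassette on the gasket with more than 25 N, and leave the beaker, the specimen jar and the green flask where they stand.

Things in the scene. Friction and masses are not known exactly. Their poses are not given: they have to be found in the camera images.
- cassette_center (a point): Middle (half-way up) of the loose gel cassette: two glass plates in a dark grey frame, 12 mm thick along its x, 100 mm wide along its y, 80 mm tall along its z (up), about 0.22 kg. At the start it stands upright in the middle slot of the drying rack, on a floor 8 mm above the worktop.
- drying_rack: White drying rack, fixed, 86 x 124 mm; origin at worktop level under its middle. Two rows of 6 mm pegs (tops 59 mm above the worktop) at its y = -36 and +36 mm; the cassette stands between them, its 12 mm thickness along the rack's x, 1.5 mm free on either face. Between y = -30 and +30 mm nothing hinders fingers.
- casting_stand: Gel casting stand, fixed; base x -60..60, y -75..125 mm, 14 mm high. Origin at worktop level under the middle of the slot; at yaw 0 x points away from the robot, y to its left, z up. The cassette stands in it over the origin, thickness along x, width along y, its ends in two white channel guides. The arm's post stands at x 0, y +98 mm.
- guide_mouth (a point): Point over the middle of the slot, level with the flared tops of the end guides, 84 mm above the worktop; axes as the stand's. The channels are straight below 72 mm, 14.5 mm wide, 103 mm from end to end; the flares are 3 mm wider each way; the guides cover the outer 8 mm of each end. Spring fingers 46 mm up hold the cassette to the rear: it must be pushed down past them (some 3 to 7 N) and does not fall.
- gasket_top (a point): Middle of the top of the grey foam gasket in the slot, 20 mm above the worktop when free; it gives 1 mm per 8 N. The middle of the seated cassette is 40 mm, its top edge 80 mm above this point. The glass bears 25 N on the gasket, no more.
- clamp_arm (a joint): Swing of the clamp arm about its upright post, rad, clockwise from above: 0 = parked, pointing along the stand's +x (to the back); 1.571 = at its stop, pointing along the stand's -y, over the cassette's middle. Starts at 0 to 0.3, stays where it is left (friction 0.12 N m). The arm's top is 160 mm above the worktop. The knob, 98 mm from the post's axis, is its handle.
- knob_center (a point): Middle of the round black tension knob on the arm's sprung head: 38 mm diameter, 26 mm high, upright axis, 194 mm above the worktop when fully up; at least 10 mm free below it. Clockwise from above the screw goes down 20 mm a turn (3.18 mm per rad) through the head, with its pad; friction 0.1 N m, 6 rad in all. Starts 0 to 0.6 rad below the top, the pad then 1.9 to 3.8 mm above a seated cassette.
- pointer (a point): Tip of the dark blue pointer on the blue sprung head, seen from the stand's -x side when the arm is at its stop. Once the pad stands on the cassette, the knob stays at its height and turning it lifts the head on its sprung links instead (1 N per mm; the head's 3 N also rests on the glass): the pointer climbs from 8 mm below the green band's middle. Leaning on or lifting the knob shifts it and loads the glass.
- green_band (a point): Middle of the green band on the white scale plate that the arm carries beside the head; the band is 3 mm high (1.5 mm up and down), the red line lies 4 mm above its middle. Only the height of the pointer relative to this point counts.
- beaker: Small glass beaker, 57 x 66 x 71 mm, loose, on the worktop left of the stand, towards the robot; origin under its middle. To be left alone.
- specimen_jar: Specimen jar with black cap, 56 mm diameter, 88 mm tall, loose, left of the stand; origin under its middle. To be left alone.
- flask_green: Round flask with green culture and cotton plug, 72 mm diameter, 137 mm tall, loose, behind the stand; origin under its middle. To be left alone.
There are look-alikes about, which are no part of the job. Leave any yellow look-alike of the part that bears cassette_center alone.

How it is judged:
On the way, in this order (a step that is already met when the one before it is completed fails the run):
1. the cassette stands fully down on the gasket, in both guides, and is let go (x of cassette_center in the frame of casting_stand between -0.003 and 0.003 m and y of cassette_center in the frame of casting_stand between -0.003 and 0.003 m and z of cassette_center in the frame of casting_stand below 0.0612 m and angle between cassette_center's own z axis and vertical below 0.08 rad and contact force between the fingers and cassette below 0.1 N), for 0.2 s.
2. the clamp arm is against its stop over the cassette (value of joint clamp_arm above 1.51 rad and x of cassette_center in the frame of casting_stand between -0.003 and 0.003 m and y of cassette_center in the frame of casting_stand between -0.003 and 0.003 m and z of cassette_center in the frame of casting_stand below 0.0612 m and angle between cassette_center's own z axis and vertical below 0.08 rad), for 0.2 s.
At the end, for the whole second after the job is handed in: The cassette stands upright and fully down on the gasket (middle less than 61.2 mm above the worktop, within 3 mm of the slot's middle), the arm is at its stop (joint above 1.51 rad), and the pointer rests in the green band (within 1.5 mm of its middle) (all of step 2 and z of pointer in the frame of green_band between -0.0015 and 0.0015 m); the robot touches nothing.
It fails at once if the pointer reaches the red line (4 mm above the middle of the green band) (z of pointer in the frame of green_band above 0.004 m).
It fails at once if the cassette is pressed on the gasket with more than 25 N (contact force between cassette and gasket above 25 N).
It fails at once if the beaker, the specimen jar or the green flask is pushed away (more than 25 mm) (distance of any of beaker, specimen_jar, flask_green from where it was at the start of the episode above 0.025 m).
It also fails if it takes over 72 s, if anything falls off the work surface, if the arm or the gripper's body presses on something with over 40 N, if the wrist force passes 120 N, or if a joint passes its speed limit or range.

ROBOT

A 6-joint arm with a two-finger parallel gripper is mounted at the origin on a cart in front of the work surface, level with it; the furniture and walls round the work are solid. World frame = base frame: x ahead of the robot, y to its left, z up, the work surface at z = 0. Lengths are in m, angles in rad, forces in N, time in s.
With the tool pointing down it reaches from about 0.3 to 0.875 m from the base axis. Payload 6.4 kg.
Tool frame: the origin (TCP) lies midway between the tips of the shut fingers; the grasp point (between the pads) lies 19 mm behind it; x points along the fingers, y is the direction in which the jaws open and shut, and the axes are right-handed (so a half turn about x gives the same grasp; the last joint's range is limited). The gripper opens to 88 mm and grips with 3 to 60 N. Pads are 18 mm wide; open, the fingers measure 123 mm over their backs; the gripper's body (75 mm by 187 mm) begins 45 mm behind the grasp point.
Start: joints at [-1.449, 0.181, 1.607, -0, 1.354, -0.206], TCP at [0.185, -0.544, 0.239] pointing down, gripper open.
Joint ranges: [-2.99, 2.99], [-0.89, 2.07], [0.3, 2.58], [-1.14, 4.28], [0, 2.63], [-3.12, 3.12]. Speed limits (rad/s): [2.57, 2.57, 3.01, 3.14, 3.14, 3.14].

INTERFACE

Orientations are given as a unit quaternion [w, x, y, z].
In Python, from bench import * gives the robot as it stands.
- The arm moves only by the shell command python3 -m pendant 'ROWS' [FORCE]. ROWS is JSON, a list of rows, each an object of numbers: "x", "y", "z": the shift along the tool's x, y, z in m; "wx", "wy", "wz": the turn, a rotation vector about the tool's x, y, z in degrees; "grip": the opening, from 0 (shut) to 1 (fully open). In form: [{"x": .., "y": .., "z": .., "wx": .., "wy": .., "wz": .., "grip": ..}, ...]. A call has 1 to 10 rows; each row is the pose to reach, as a shift and turn from the pose measured when the call began, along the tool's axes at that moment; what a row does not reach only later rows make up. A row lasts 1/10 s, in which the tool goes at most 50 mm and 8.59 degrees, less where a joint would pass 70% of its speed; a pose out of reach is approached as far as the arm can. A call with a gripper value outside its range is refused whole. The fingers move at their own pace and stop on an object; FORCE is the grip in N (left out, the last holds). Time passes only in rows, so rows that repeat a pose let the fingers close. It gives the time, the measured TCP pose, the force and the opening at its end, in the units of the state.
- get_obs(): the state, without advancing time (a new reading comes with each control period).
- camera(name): name is "scene" or "top" or "wrist"; returns (picture, depth): 480x640x3 uint8, red, green, blue; 480x640 float32, m along the optical axis (not along the pixel's ray), 0 where there is no reading.
- camera_model(name): a dict with "mtx" (3x3 intrinsics, pixels), "k1" (the pictures are not rectified: a ray, as slopes to the right and down, at radius r is drawn at 1 + k1 r^2 times it, then the intrinsics apply), "R" (3x3) and "t" (3): a world point X has camera coordinates R X + t; the wrist camera has in their place "tool_from_camera" (4x4, takes a point from camera to tool coordinates, whose origin is the TCP and whose axes are the tool frame's). Camera axes: x right, y down, z forward; pixel columns grow to the right and rows downward; lengths in m; the calibration is good to about 2 mm. A picture is of the moment at which its call begins: read the wrist's pose just before it. camera_model takes no time and is no camera call.
- job_done(): hands the job in, once; it reports no verdict.
The state is a dict: "t": time; "qpos": joint angles; "qd": joint speeds; "joint_efforts": joint torques, N m; "ee_pos": TCP position; "tcp_rot": TCP orientation; "wrist_force": force on the tool from outside, world axes, zero at the start; "moment": the same for the moment, N m; "width": finger opening in m.
Only numpy, scipy, OpenCV 4.12 (cv2) and the standard library are available. Lean on these libraries where they do the work, as an engineer would, in place of code of your own. Each camera call takes 0.05 s, during which the arm holds its last target.

## Working session

There is one attempt and no reset: what is moved stays moved. The work goes in short steps, Python scripts to look and compute and a shell command to move; the robot and the scene stay as the last step left them, time stands still between calls to the robot, and variables do not carry over. Pictures are saved under pics/ and viewed, and the job is handed in when it is done.

```bash
ls; mkdir -p pics
cat > h.py <<'E'
from bench import *
import numpy as np, cv2
from scipy.spatial.transform import Rotation as Rn
def Rq(q): return Rn.from_quat([q[1],q[2],q[3],q[0]]).as_matrix()
def save(n,p): cv2.imwrite(n,cv2.cvtColor(p,cv2.COLOR_RGB2BGR))
def extr(name,obs=None):
    m=camera_model(name)
    if name=='wrist':
        T=np.array(m['tool_from_camera']);W=np.eye(4);W[:3,:3]=Rq(obs['tcp_rot']);W[:3,3]=obs['ee_pos'];C=W@T
        return m,C
    C=np.eye(4);C[:3,:3]=np.array(m['R']).T;C[:3,3]=-np.array(m['R']).T@np.array(m['t']);return m,C
def ray(m,uv):
    K=np.array(m['mtx']);k1=m['k1']
    p=cv2.undistortPoints(np.array(uv,float).reshape(-1,1,2),K,np.array([k1,0,0,0,0.]))
    return p.reshape(-1,2)
def cloud(m,C,d):
    h,w=d.shape;vv,uu=np.mgrid[:h,:w]
    p=ray(m,np.stack([uu.ravel(),vv.ravel()],1).astype(float))
    z=d.ravel();P=np.c_[p*z[:,None],z]@C[:3,:3].T+C[:3,3]
    P[z<=0]=np.nan
    return P.reshape(h,w,3)
def onplane(m,C,uv,z):
    p=ray(m,uv);D=np.c_[p,np.ones(len(p))]@C[:3,:3].T;o=C[:3,3]
    return o+D*((z-o[2])/D[:,2])[:,None]
def proj(m,C,P):
    R=C[:3,:3].T;t=-R@C[:3,3]
    return cv2.projectPoints(np.array(P,float).reshape(-1,1,3),cv2.Rodrigues(R)[0],t,np.array(m['mtx']),np.array([m['k1'],0,0,0,0.]))[0].reshape(-1,2)
E
python3 - <<'E'
from h import *
o=get_obs();print(o)
for n in ['scene','top','wrist']:
    p,d=camera(n);save(f'pics/{n}0.png',p);np.savez(f'{n}0.npz',p=p,d=d)
    print(n,{k:np.round(v,4).tolist() for k,v in camera_model(n).items()})
E
```

```text
pics
{'t': 0.0, 'qpos': array([-1.44932037e+00,  1.81532390e-01,  1.60800538e+00, -1.53836428e-05,
        1.35378422e+00, -2.06296569e-01]), 'qd': array([-0.00067513, -0.00029377,  0.0004353 , -0.00223674, -0.0005649 ,
        0.00048926]), 'joint_efforts': array([-4.04152534e-04, -4.33867908e+01, -3.41855299e+01,  7.01477635e-02,
        3.84082098e-02, -1.33483159e-04]), 'ee_pos': array([ 0.18506039, -0.54384171,  0.23781627]), 'tcp_rot': array([ 0.11475706,  0.69765219,  0.11597924, -0.69761096]), 'wrist_force': array([-0.47476079, -0.37951486,  0.15134799]), 'moment': array([ 0.05543611, -0.03183029,  0.00186706]), 'width': 0.08831586737583093}
scene {'mtx': [[593.2141, 0.0, 320.9983], [0.0, 593.2141, 229.4388], [0.0, 0.0, 1.0]], 'k1': -0.166, 'R': [[-0.7748, -0.6321, -0.0106], [-0.4899, 0.6109, -0.6219], [0.3996, -0.4767, -0.783]], 't': [0.3927, 0.3519, 1.3155]}
top {'mtx': [[598.3151, 0.0, 317.6243], [0.0, 598.3151, 233.8177], [0.0, 0.0, 1.0]], 'k1': -0.0082, 'R': [[-0.0209, -0.9994, -0.0268], [-0.9942, 0.0236, -0.1049], [0.1055, 0.0245, -0.9941]], 't': [0.0092, 0.5553, 1.3957]}
wrist {'mtx': [[346.1125, 0.0, 315.583], [0.0, 346.1125, 235.8531], [0.0, 0.0, 1.0]], 'k1': -0.06, 'tool_from_camera': [[-0.0002, -0.2663, 0.9639, -0.1455], [1.0, -0.0003, 0.0001, 0.0003], [0.0003, 0.9639, 0.2663, -0.0684], [0.0, 0.0, 0.0, 1.0]]}
```

View pics/scene0.png

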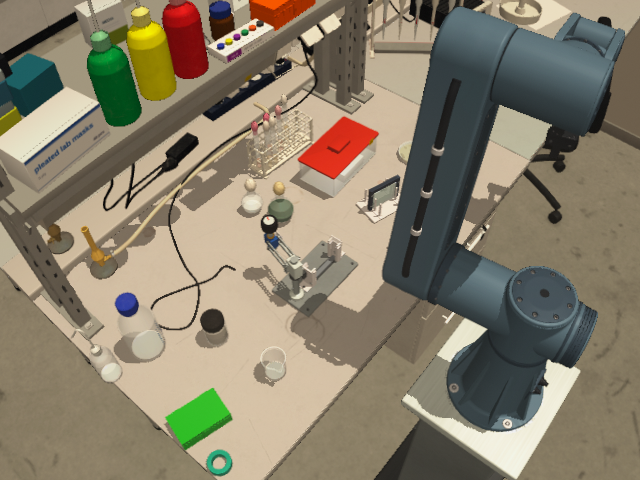

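View pics/top0.png

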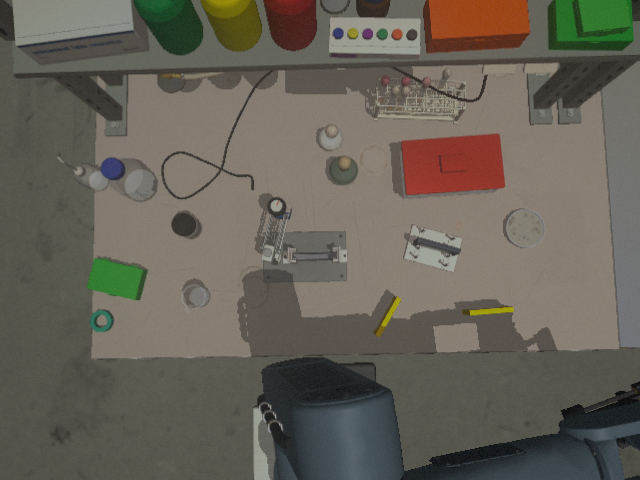

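View pics/wrist0.png

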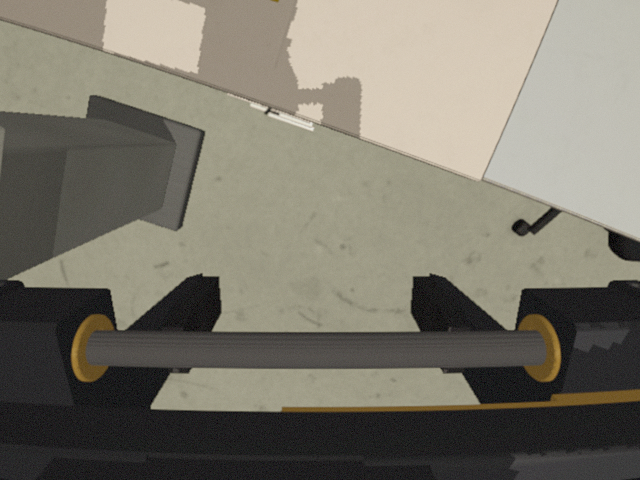

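The top view shows three cassette-like parts. The dark-framed one stands in the white rack at (433,246). The two yellow ones lying at (388,315) and (491,311) are look-alikes. The stand is at (305,256) and the knob at (277,206). I'll confirm with an enlarged crop and get the positions.

Run:
```python
from h import *
z=np.load('top0.npz');p,d=z['p'],z['d'];m,C=extr('top')
c1=cv2.resize(p[190:290,235:355],None,fx=5,fy=5,interpolation=cv2.INTER_CUBIC)
c2=cv2.resize(p[215:280,395:470],None,fx=8,fy=8,interpolation=cv2.INTER_CUBIC)
save('pics/ctop_stand.png',c1);save('pics/ctop_rack.png',c2)
P=cloud(m,C,d)
for n,uv in dict(rackc=(433,247),base=(330,272),knob=(277,206),table=(360,290),flask=(343,168),beaker=(196,294),jar=(185,224)).items():
    print(n,np.round(P[uv[1],uv[0]],4))
# cassette top: points z 0.075..0.1 near rack
s=P[225:275,400:470].reshape(-1,3);s=s[(s[:,2]>.078)&(s[:,2]<.1)]
print(len(s),s.mean(0),s.min(0),s.max(0))
r=cv2.minAreaRect((s[:,:2]*1000).astype(np.float32));print(r)
s=P[190:290,235:355].reshape(-1,3)
for lo,hi in [(.008,.018),(.075,.09),(.14,.165),(.17,.21)]:
    q=s[(s[:,2]>lo)&(s[:,2]<hi)];print(lo,len(q),q.mean(0).round(4),cv2.minAreaRect((q[:,:2]*1000).astype(np.float32)))
```

```text
rackc [ 0.516  -0.2723  0.0481]
base [ 0.4644 -0.0305  0.0172]
knob [0.5971 0.0763 0.2077]
table [ 0.4203 -0.1015 -0.    ]
flask [ 0.6925 -0.0657  0.1245]
beaker [0.419  0.2934 0.0061]
jar [0.579  0.2999 0.0888]
255 [ 0.51702323 -0.27808787  0.08795938] [ 0.49792472 -0.32633146  0.07896966] [ 0.53716937 -0.23014357  0.09626811]
((517.4204711914062, -277.5176086425781), (99.67635345458984, 12.555925369262695), 72.90316009521484)
0.008 2855 [0.5032 0.0249 0.0139] ((546.1516723632812, 52.78296661376953), (286.61505126953125, 240.49330139160156), 88.78874969482422)
0.075 161 [0.5043 0.0034 0.0817] ((504.8555603027344, 4.812786102294922), (119.1951675415039, 34.82384490966797), 88.9207534790039)
0.14 346 [0.5279 0.0957 0.152 ] ((545.7794799804688, 90.6819839477539), (41.899932861328125, 122.52816772460938), 74.76813507080078)
0.17 256 [0.5976 0.0778 0.2051] ((598.8630981445312, 78.49102020263672), (37.51602554321289, 37.739349365234375), 50.27827453613281)
```

View pics/ctop_stand.png

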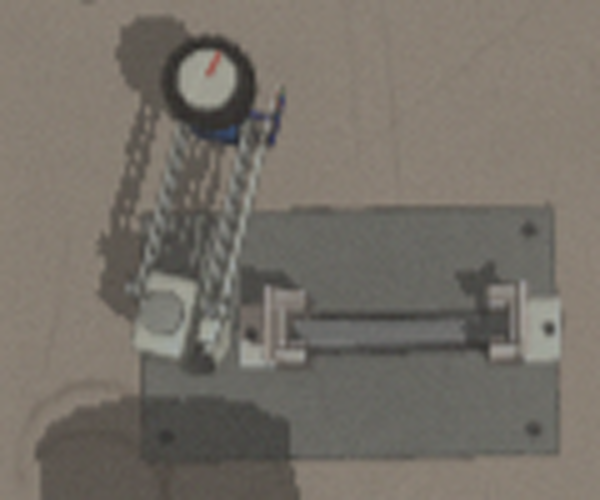

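View pics/ctop_rack.png

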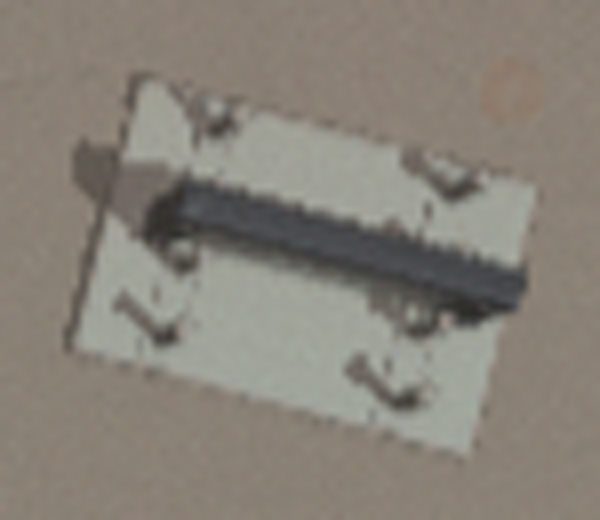

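Run:
```python
from h import *
o=get_obs();print(Rq(o['tcp_rot']).round(3))
z=np.load('top0.npz');p,d=z['p'],z['d'];m,C=extr('top')
cr=np.array([(140,207),(553,205),(558,457),(140,457)])/5+np.array([235,190])-0.4
B=onplane(m,C,cr,.014);print('base',B.round(4),B.mean(0))
lf=(B[0]+B[3])/2;rt=(B[1]+B[2])/2;v=lf-rt;print(np.linalg.norm(v),'yaw deg',np.degrees(np.arctan2(-v[0],v[1])))
v=B[0]-B[3];print(np.linalg.norm(v),np.degrees(np.arctan2(v[1],v[0])));v=B[1]-B[2];print(np.linalg.norm(v),np.degrees(np.arctan2(v[1],v[0])))
rc=np.array([(133,75),(537,183),(467,455),(70,350)])/8+np.array([395,215])-.4
R=onplane(m,C,rc,.008);print('rack',R.round(4),R.mean(0))
P=cloud(m,C,d)
# slot top rectangles
for q in [(285,326),(505,322),(165,312),(208,80),(275,115),(230,130)]:
    u,v=(np.array(q)/5+[235,190]).round().astype(int);print(q,P[v-1:v+2,u-1:u+2].reshape(-1,3).round(3).tolist()[::4])
```

```text
[[-0.     0.322 -0.947]
 [ 0.001 -0.947 -0.322]
 [-1.    -0.001 -0.   ]]
base [[ 0.567   0.1299  0.014 ]
 [ 0.5632 -0.0694  0.014 ]
 [ 0.4422 -0.0686  0.014 ]
 [ 0.4466  0.1312  0.014 ]] [0.50473597 0.03078334 0.014     ]
0.19961065637621211 yaw deg -1.1644395257801439
0.12042136113969264 -0.6479348324831874
0.12094346589688533 -0.3456131371132969
rack [[ 0.5761 -0.229   0.008 ]
 [ 0.5406 -0.3486  0.008 ]
 [ 0.4595 -0.3241  0.008 ]
 [ 0.4936 -0.2071  0.008 ]] [ 0.51743787 -0.27719334  0.008     ]
(285, 326) [[0.505, 0.057, 0.082], [0.505, 0.057, 0.052], [0.505, 0.057, 0.013]]
(505, 322) [[0.509, -0.044, 0.022], [0.507, -0.046, 0.015], [0.501, -0.048, 0.075]]
(165, 312) [[0.506, 0.103, 0.169], [0.504, 0.101, 0.161], [0.502, 0.099, 0.164]]
(208, 80) [[0.599, 0.078, 0.207], [0.597, 0.076, 0.208], [0.595, 0.074, 0.206]]
(275, 115) [[0.594, 0.056, 0.139], [0.594, 0.056, 0.118], [0.609, 0.062, 0.0]]
(230, 130) [[0.581, 0.072, 0.186], [0.584, 0.073, 0.15], [0.583, 0.072, 0.139]]
```

The crop confirms it: a dark grey frame in the middle slot of the white rack. I'll approach above the rack and refine with the wrist camera.

```bash
python3 -m pendant '[{"x":0.03,"y":-0.1375,"z":-0.394,"wx":-54.6,"grip":1},{"x":0.03,"y":-0.1375,"z":-0.394,"wx":-54.6,"grip":1},{"x":0.03,"y":-0.1375,"z":-0.394,"wx":-54.6,"grip":1},{"x":0.03,"y":-0.1375,"z":-0.394,"wx":-54.6,"grip":1},{"x":0.03,"y":-0.1375,"z":-0.394,"wx":-54.6,"grip":1},{"x":0.03,"y":-0.1375,"z":-0.394,"wx":-54.6,"grip":1},{"x":0.03,"y":-0.1375,"z":-0.394,"wx":-54.6,"grip":1},{"x":0.03,"y":-0.1375,"z":-0.394,"wx":-54.6,"grip":1},{"x":0.03,"y":-0.1375,"z":-0.394,"wx":-54.6,"grip":1},{"x":0.03,"y":-0.1375,"z":-0.394,"wx":-54.6,"grip":1}]' 30
cat > look.py <<'E'
from h import *
import sys
o=get_obs();p,d=camera('wrist');save('pics/%s.png'%sys.argv[1],p)
np.savez(sys.argv[1]+'.npz',p=p,d=d,ee=o['ee_pos'],q=o['tcp_rot'])
print(o['t'],o['ee_pos'].round(4),Rq(o['tcp_rot']).round(4).tolist(),o['qpos'].round(3),o['wrist_force'].round(2),o['width'])
E
python3 look.py w1
```

```text
0.15 [ 0.1851 -0.544   0.238 ] [[-0.0002, 0.3219, -0.9468], [0.0013, -0.9468, -0.3219], [-1.0, -0.0013, -0.0003]] [-1.449  0.181  1.608 -0.     1.354 -0.206] [ 1.01  0.58 -0.04] 0.08860850761601885validation failed for argument at $[0]...
```

View pics/w1.png

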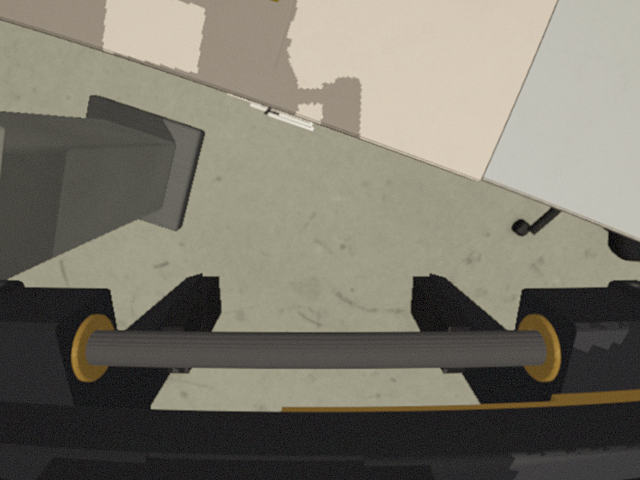

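```bash
python3 -m pendant '[{"x":0.03,"y":-0.1375,"z":-0.394,"wx":-54.6,"wy":0,"wz":0,"grip":1},{"x":0.03,"y":-0.1375,"z":-0.394,"wx":-54.6,"wy":0,"wz":0,"grip":1},{"x":0.03,"y":-0.1375,"z":-0.394,"wx":-54.6,"wy":0,"wz":0,"grip":1},{"x":0.03,"y":-0.1375,"z":-0.394,"wx":-54.6,"wy":0,"wz":0,"grip":1},{"x":0.03,"y":-0.1375,"z":-0.394,"wx":-54.6,"wy":0,"wz":0,"grip":1},{"x":0.03,"y":-0.1375,"z":-0.394,"wx":-54.6,"wy":0,"wz":0,"grip":1},{"x":0.03,"y":-0.1375,"z":-0.394,"wx":-54.6,"wy":0,"wz":0,"grip":1},{"x":0.03,"y":-0.1375,"z":-0.394,"wx":-54.6,"wy":0,"wz":0,"grip":1},{"x":0.03,"y":-0.1375,"z":-0.394,"wx":-54.6,"wy":0,"wz":0,"grip":1},{"x":0.03,"y":-0.1375,"z":-0.394,"wx":-54.6,"wy":0,"wz":0,"grip":1}]' 30
python3 look.py w2
```

```text
t: 1.2
ee_pos: [0.5155, -0.2846, 0.2077]
tcp_rot: [0.423, 0.566, 0.424, -0.566]
wrist_force: [0.0, -0.4, 0.7]
width: 0.0882
1.2 [ 0.5155 -0.2846  0.2077] [[-0.0006, 0.9594, -0.282], [0.0021, -0.282, -0.9594], [-1.0, -0.0011, -0.0018]] [-7.060e-01  2.400e-01  1.601e+00  1.000e-03  1.302e+00 -4.210e-01] [ 0.02 -0.44  0.65] 0.08821057784131894
```

View pics/w2.png

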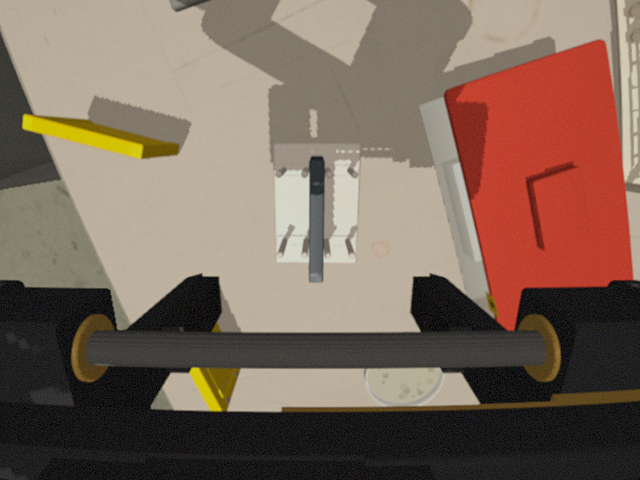

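The wrist view shows the dark cassette upright in the rack, columns 309–324 and rows 156–281. It is nearly centred between the fingers.

Run:
```python
from h import *
z=np.load('w2.npz');d=z['d'];o=dict(ee_pos=z['ee'],tcp_rot=z['q']);m,C=extr('wrist',o)
P=cloud(m,C,d)[140:300,270:365].reshape(-1,3)
s=P[(P[:,2]>.080)&(P[:,2]<.098)];print(len(s),s.mean(0),np.percentile(s[:,2],[5,50,95]))
q=(s[:,:2]*1000).astype(np.float32);print(cv2.minAreaRect(q))
R=Rq(z['q']);l=(s-z['ee'])@R;print('tool y,z range',np.percentile(l,[1,50,99],axis=0))
# tilt fit
A=np.polyfit(l[:,2],l[:,1],1);print(A)
t=P[(P[:,2]>.003)&(P[:,2]<.02)];print('rack floor',np.median(t[:,2]))
```

```text
1888 [ 0.51829741 -0.27719211  0.08736371] [0.08611739 0.087381   0.0885334 ]
((517.7451782226562, -279.66339111328125), (99.16097259521484, 11.835890769958496), 73.330078125)
tool y,z range [[ 0.11869606 -0.00510431 -0.05393388]
 [ 0.12037314  0.00061411 -0.009173  ]
 [ 0.12218764  0.00681798  0.04319273]]
[-0.006332    0.00074189]
rack floor 0.007541513681759288
```

```bash
python3 -m pendant '[{"x":0.04,"y":0.0008,"z":0.004,"wx":0,"wy":0,"wz":0,"grip":1},{"x":0.08,"y":0.0008,"z":0.004,"wx":0,"wy":0,"wz":0,"grip":1},{"x":0.115,"y":0.0008,"z":0.004,"wx":0,"wy":0,"wz":0,"grip":1},{"x":0.14,"y":0.0008,"z":0.004,"wx":0,"wy":0,"wz":0,"grip":1},{"x":0.153,"y":0.0008,"z":0.004,"wx":0,"wy":0,"wz":0,"grip":1},{"x":0.153,"y":0.0008,"z":0.004,"wx":0,"wy":0,"wz":0,"grip":1},{"x":0.153,"y":0.0008,"z":0.004,"wx":0,"wy":0,"wz":0,"grip":0.5},{"x":0.153,"y":0.0008,"z":0.004,"wx":0,"wy":0,"wz":0,"grip":0}]' 25
python3 -m pendant '[{"x":0,"y":0,"z":0,"wx":0,"wy":0,"wz":0,"grip":0},{"x":0,"y":0,"z":0,"wx":0,"wy":0,"wz":0,"grip":0},{"x":0,"y":0,"z":0,"wx":0,"wy":0,"wz":0,"grip":0},{"x":0,"y":0,"z":0,"wx":0,"wy":0,"wz":0,"grip":0},{"x":0,"y":0,"z":0,"wx":0,"wy":0,"wz":0,"grip":0}]' 25
python3 look.py w3
```

```text
t: 2.05
ee_pos: [0.5147, -0.291, 0.0568]
tcp_rot: [0.424, 0.567, 0.423, -0.566]
wrist_force: [-0.6, 0.4, 0.0]
width: 0.074
t: 2.55
ee_pos: [0.5147, -0.2909, 0.0568]
tcp_rot: [0.424, 0.567, 0.423, -0.566]
wrist_force: [-0.3, 0.4, 0.3]
width: 0.0345
2.55 [ 0.5147 -0.2909  0.0568] [[0.0013, 0.959, -0.2835], [-0.0007, -0.2835, -0.959], [-1.0, 0.0015, 0.0003]] [-0.715  0.437  1.685  0.     1.018 -0.428] [-0.31  0.4   0.26] 0.03448338062462341
```

View pics/w3.png

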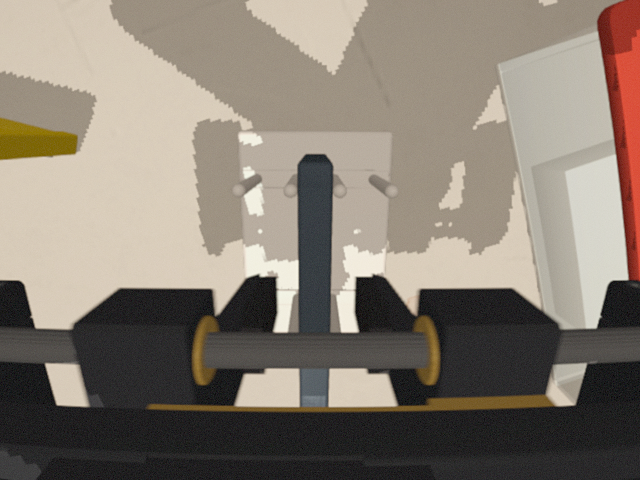

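The fingers are centred on the cassette at column 315 and still closing.

```bash
python3 -m pendant '[{"x":0,"y":0,"z":0,"wx":0,"wy":0,"wz":0,"grip":0},{"x":0,"y":0,"z":0,"wx":0,"wy":0,"wz":0,"grip":0},{"x":0,"y":0,"z":0,"wx":0,"wy":0,"wz":0,"grip":0},{"x":0,"y":0,"z":0,"wx":0,"wy":0,"wz":0,"grip":0}]' 25
python3 - <<'E'
from h import *
o=get_obs();print(o['ee_pos'].round(4),o['width'],o['wrist_force'].round(2))
E
```

```text
t: 3.0
ee_pos: [0.5146, -0.2908, 0.0566]
tcp_rot: [0.424, 0.567, 0.423, -0.566]
wrist_force: [0.4, -0.1, -0.4]
width: 0.0118
[ 0.5146 -0.2908  0.0566] 0.011821618422726438 [ 0.41 -0.07 -0.43]
```

Gripped at 11.8 mm. Next I'll lift, turn to the stand's yaw, and hover beside the slot for a look.

```bash
python3 -m pendant '[{"x":-0.02,"y":0,"z":0,"wx":0,"wy":0,"wz":0,"grip":0},{"x":-0.06,"y":0,"z":0,"wx":0,"wy":0,"wz":0,"grip":0},{"x":-0.10,"y":0,"z":0,"wx":0,"wy":0,"wz":0,"grip":0},{"x":-0.15,"y":0,"z":0,"wx":0,"wy":0,"wz":0,"grip":0},{"x":-0.19,"y":-0.02,"z":-0.033,"wx":-3,"wy":0,"wz":0,"grip":0},{"x":-0.19,"y":-0.04,"z":-0.066,"wx":-6,"wy":0,"wz":0,"grip":0},{"x":-0.19,"y":-0.065,"z":-0.107,"wx":-10,"wy":0,"wz":0,"grip":0},{"x":-0.19,"y":-0.09,"z":-0.148,"wx":-15.4,"wy":0,"wz":0,"grip":0},{"x":-0.19,"y":-0.102,"z":-0.168,"wx":-15.4,"wy":0,"wz":0,"grip":0},{"x":-0.19,"y":-0.102,"z":-0.168,"wx":-15.4,"wy":0,"wz":0,"grip":0}]' 25
python3 look.py w4
```

```text
t: 4.0
ee_pos: [0.4631, -0.0977, 0.2462]
tcp_rot: [0.496, 0.504, 0.496, -0.504]
wrist_force: [-0.2, -0.5, -2.4]
width: 0.0115
4.0 [ 0.4631 -0.0977  0.2462] [[0.0003, 0.9999, -0.0153], [0.0006, -0.0153, -0.9999], [-1.0, 0.0003, -0.0006]] [-4.600e-01 -6.000e-02  1.845e+00  1.000e-03  1.356e+00 -4.450e-01] [-0.21 -0.51 -2.45] 0.01146600549419812
```

View pics/w4.png

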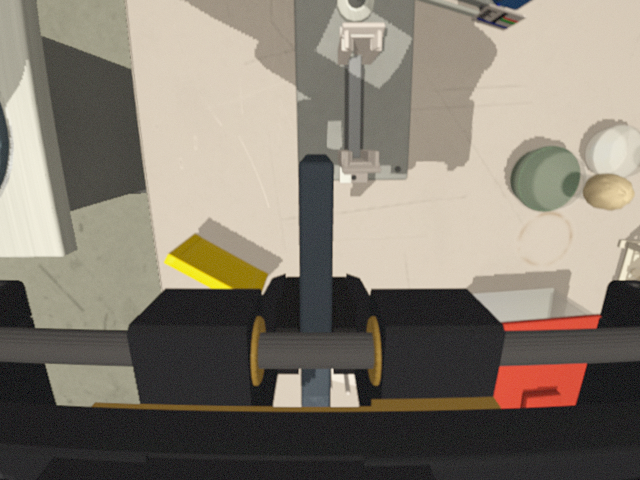

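Run:
```python
from h import *
z=np.load('w4.npz');p,d=z['p'],z['d'];o=dict(ee_pos=z['ee'],tcp_rot=z['q']);m,C=extr('wrist',o)
save('pics/w4c.png',cv2.resize(p[0:190,290:420],None,fx=4,fy=4,interpolation=cv2.INTER_CUBIC)[:,:])
P=cloud(m,C,d);R=Rq(z['q'])
# cassette in hand top: z about .246-.0566+.088=.278
s=P[140:420,290:345].reshape(-1,3);s=s[(s[:,2]>.266)&(s[:,2]<.29)];l=(s-z['ee'])@R
print('cass',len(s),np.percentile(l,[1,50,99],axis=0).round(4).tolist(),np.polyfit(l[:,2],l[:,1],1))
# cassette end visible face (far end, +y) points
s=P[140:200,290:345].reshape(-1,3);s=s[(s[:,2]>.19)&(s[:,2]<.29)];l=(s-z['ee'])@R
for a in np.arange(.192,.286,.015):
    k=(s[:,2]>a)&(s[:,2]<a+.015);
    if k.sum()>3: print(a.round(3),k.sum(),np.percentile(l[k][:,1],[2,50,98]).round(4),l[k][:,2].min().round(4))
# guides
s=P[0:190,330:400].reshape(-1,3)
s=s[(s[:,2]>.076)&(s[:,2]<.09)]
print(len(s));
n=s[s[:,1]<0];f=s[s[:,1]>0]
for q in(n,f): print(len(q),q.min(0),q.max(0),np.median(q,0),cv2.minAreaRect((q[:,:2]*1000).astype(np.float32)))
# base edges
s=P[0:190,280:420].reshape(-1,3);s=s[(s[:,2]>.009)&(s[:,2]<.019)];
for y in np.arange(-.06,.06,.02):
    k=abs(s[:,1]-y)<.004;print(y.round(3),k.sum(),np.percentile(s[k][:,0],[1,99]).round(4))
print('miny',np.percentile(s[:,1],[.2,1]),np.median(s[:,2]))
```

```text
cass 7709 [[-0.0423, -0.0083, -0.0609], [-0.0307, 0.0004, -0.0232], [-0.0214, 0.0098, 0.034]] [0.00176984 0.00039363]
0.192 18 [-0.0036  0.0007  0.0054] -0.0611
0.207 21 [-0.0044  0.0005  0.0055] -0.0611
0.222 24 [-0.0048  0.0002  0.0052] -0.0612
0.237 50 [-0.005   0.0002  0.0055] -0.0613
0.252 56 [-0.0047  0.0002  0.0057] -0.0613
0.267 1382 [-0.0055  0.0004  0.006 ] -0.0614
1223
532 [ 0.48659985 -0.05717663  0.07600504] [ 0.52129665 -0.0387632   0.08615909] [ 0.50408959 -0.0517653   0.08093443] ((503.9983825683594, -47.99089813232422), (18.18348503112793, 34.69926452636719), 89.40774536132812)
691 [0.48650754 0.04540245 0.07601085] [0.52124375 0.06440156 0.08629614] [0.50423777 0.05895104 0.080664  ] ((503.74383544921875, 54.655906677246094), (18.958837509155273, 34.73640823364258), 88.9179916381836)
-0.06 282 [0.4838 0.5621]
-0.04 622 [0.4447 0.5618]
-0.02 824 [0.445 0.562]
0.0 853 [0.4454 0.5624]
0.02 884 [0.445  0.5629]
0.04 897 [0.4454 0.5621]
miny [-0.07135226 -0.0692668 ] 0.013554018136614054
```

View pics/w4c.png

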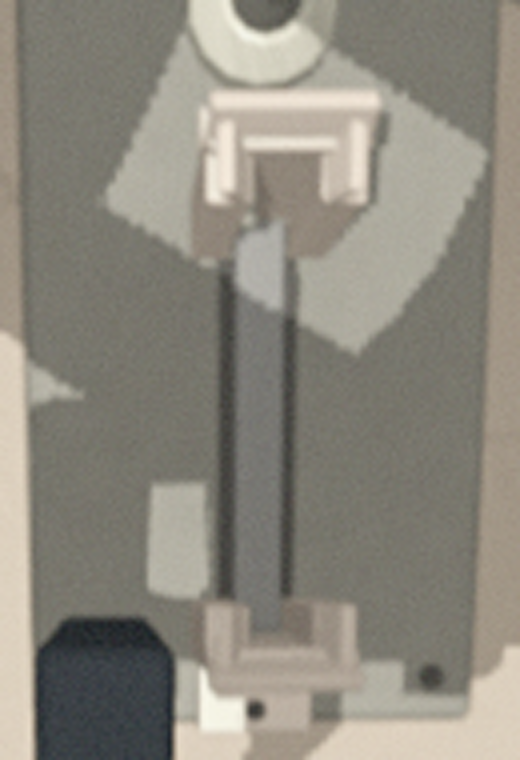

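Wrist view: the near guide is at about (360,160), the far guide at about (362,40), and the cassette's far end is at row 156. All of this comes from one camera, so I'll use it to hover over the mouth.

```bash
python3 -m pendant '[{"x":0.0,"y":0.018,"z":-0.04,"wx":-0.5,"wy":0,"wz":0,"grip":0},{"x":0.0,"y":0.037,"z":-0.08,"wx":-0.5,"wy":0,"wz":0,"grip":0},{"x":0.03,"y":0.0392,"z":-0.0905,"wx":-0.5,"wy":0,"wz":0,"grip":0},{"x":0.06,"y":0.0392,"z":-0.0905,"wx":-0.5,"wy":0,"wz":0,"grip":0},{"x":0.085,"y":0.0392,"z":-0.0905,"wx":-0.5,"wy":0,"wz":0,"grip":0},{"x":0.1,"y":0.0392,"z":-0.0905,"wx":-0.5,"wy":0,"wz":0,"grip":0},{"x":0.1,"y":0.0392,"z":-0.0905,"wx":-0.5,"wy":0,"wz":0,"grip":0},{"x":0.1,"y":0.0392,"z":-0.0905,"wx":-0.5,"wy":0,"wz":0,"grip":0}]' 25
python3 look.py w5
python3 - <<'E'
from h import *
z=np.load('w5.npz');p,d=z['p'],z['d'];o=dict(ee_pos=z['ee'],tcp_rot=z['q']);m,C=extr('wrist',o)
save('pics/w5c.png',cv2.resize(p[90:260,235:395],None,fx=4,fy=3.5,interpolation=cv2.INTER_CUBIC))
P=cloud(m,C,d);R=Rq(z['q'])
s=P.reshape(-1,3);l=(s-z['ee'])@R
k=(s[:,2]>.10)&(s[:,2]<.16)&(abs(l[:,1])<.012)&(l[:,2]<-.05)&(l[:,2]>-.07);print('cass end',k.sum(),np.percentile(l[k][:,1],[2,50,98]).round(4),np.percentile(l[k][:,2],[1,10]).round(4))
k=(s[:,2]>.078)&(s[:,2]<.088)&(abs(l[:,1])<.03)&(l[:,2]<-.03)&(l[:,2]>-.09);g=l[k];print(len(g),np.percentile(g,[.5,50,99.5],axis=0).round(4).tolist())
E
```

```text
t: 4.85
ee_pos: [0.505, -0.0106, 0.1464]
tcp_rot: [-0.498, -0.502, -0.497, 0.502]
wrist_force: [-0.1, -0.3, -2.2]
width: 0.0113
4.85 [ 0.505  -0.0106  0.1464] [[0.0007, 1.0, -0.0087], [-0.0007, -0.0087, -1.0], [-1.0, 0.0007, 0.0007]] [-2.560e-01  1.310e-01  1.864e+00 -1.000e-03  1.145e+00 -2.470e-01] [-0.15 -0.34 -2.16] 0.011327682266659487
cass end 122 [-0.005   0.0004  0.0056] [-0.0613 -0.0613]
1001 [[0.0611, -0.0186, -0.0746], [0.0649, -0.0019, -0.0701], [0.0683, 0.0155, -0.0567]]
```

View pics/w5.png

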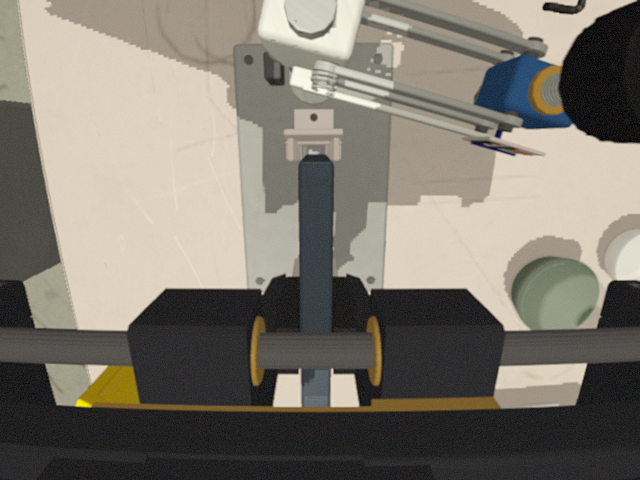

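View pics/w5c.png

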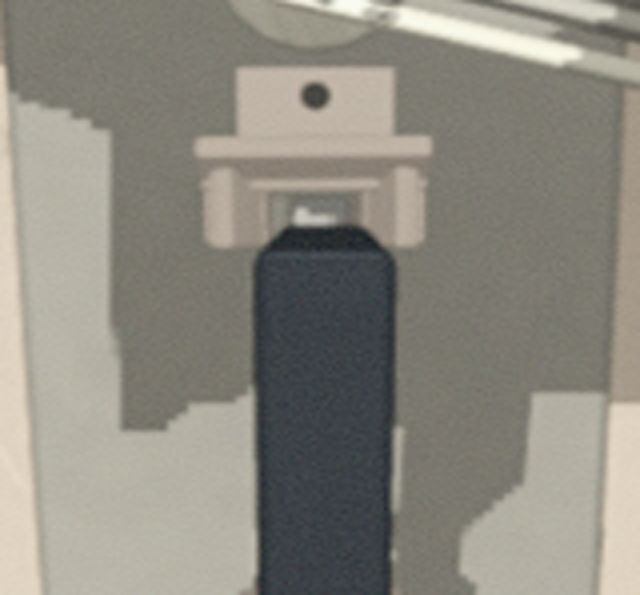

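The cassette end at (316,160) must shift about 2 mm to line up with the guide centre at (313,143). I'll correct and settle.

```bash
python3 -m pendant '[{"x":0.0,"y":-0.0019,"z":-0.0025,"wx":0,"wy":0,"wz":0,"grip":0},{"x":0.0,"y":-0.0019,"z":-0.0025,"wx":0,"wy":0,"wz":0,"grip":0},{"x":0.0,"y":-0.0019,"z":-0.0025,"wx":0,"wy":0,"wz":0,"grip":0},{"x":0.0,"y":-0.0019,"z":-0.0025,"wx":0,"wy":0,"wz":0,"grip":0}]' 25
python3 look.py w6
cat > g.py <<'E'
from h import *
import sys
z=np.load(sys.argv[1]+'.npz');p,d=z['p'],z['d'];o=dict(ee_pos=z['ee'],tcp_rot=z['q']);m,C=extr('wrist',o)
save('pics/%sc.png'%sys.argv[1],cv2.resize(p[90:260,235:395],None,fx=4,fy=3.5,interpolation=cv2.INTER_CUBIC))
P=cloud(m,C,d);R=Rq(z['q'])
s=P.reshape(-1,3);l=(s-z['ee'])@R
k=(s[:,2]>.10)&(s[:,2]<.16)&(abs(l[:,1])<.012)&(l[:,2]<-.05)&(l[:,2]>-.07);print('cass end',k.sum(),np.percentile(l[k][:,1],[2,50,98]).round(4),np.percentile(l[k][:,2],[1,10]).round(4))
k=(s[:,2]>.078)&(s[:,2]<.088)&(abs(l[:,1])<.03)&(l[:,2]<-.03)&(l[:,2]>-.09);g=l[k];print(len(g),np.percentile(g,[.5,50,99.5],axis=0).round(4).tolist())
E
python3 g.py w6
```

```text
t: 5.3
ee_pos: [0.5039, -0.0081, 0.1476]
tcp_rot: [0.499, 0.503, 0.497, -0.502]
wrist_force: [-0.0, 0.1, -2.5]
width: 0.0117
5.3 [ 0.5039 -0.0081  0.1476] [[0.0031, 1.0, -0.0085], [-0.0013, -0.0085, -1.0], [-1.0, 0.0031, 0.0013]] [-2.520e-01  1.250e-01  1.868e+00 -1.000e-03  1.145e+00 -2.430e-01] [-0.01  0.07 -2.5 ] 0.01166199106191212
cass end 117 [-0.005   0.0001  0.0054] [-0.0613 -0.0612]
994 [[0.0622, -0.0175, -0.0724], [0.0658, -0.0007, -0.0678], [0.0695, 0.0164, -0.0542]]
```

View pics/w6c.png

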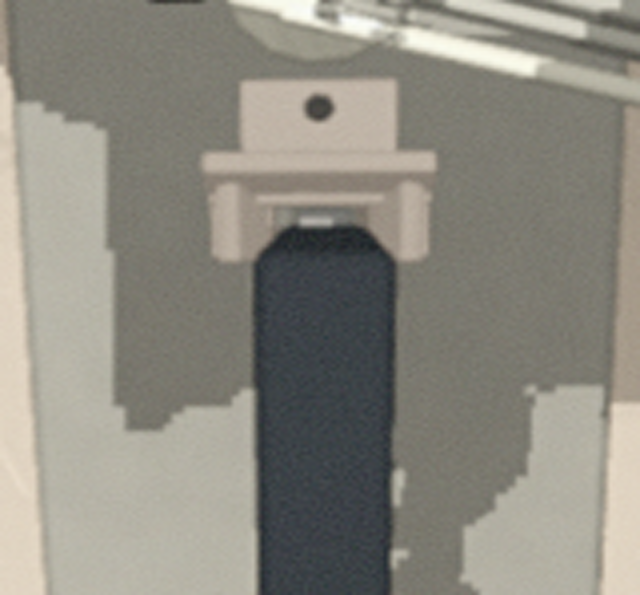

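```bash
python3 -m pendant '[{"x":0.005,"y":-0.0007,"z":-0.0001,"wx":0,"wy":0,"wz":0,"grip":0},{"x":0.01,"y":-0.0007,"z":-0.0001,"wx":0,"wy":0,"wz":0,"grip":0},{"x":0.015,"y":-0.0007,"z":-0.0001,"wx":0,"wy":0,"wz":0,"grip":0},{"x":0.02,"y":-0.0007,"z":-0.0001,"wx":0,"wy":0,"wz":0,"grip":0},{"x":0.025,"y":-0.0007,"z":-0.0001,"wx":0,"wy":0,"wz":0,"grip":0},{"x":0.03,"y":-0.0007,"z":-0.0001,"wx":0,"wy":0,"wz":0,"grip":0},{"x":0.03,"y":-0.0007,"z":-0.0001,"wx":0,"wy":0,"wz":0,"grip":0}]' 25
python3 look.py w7; python3 g.py w7
```

```text
t: 6.05
ee_pos: [0.5028, -0.0079, 0.1166]
tcp_rot: [0.499, 0.502, 0.497, -0.502]
wrist_force: [0.1, -0.3, -2.5]
width: 0.0117
6.05 [ 0.5028 -0.0079  0.1166] [[0.0018, 1.0, -0.0085], [-0.001, -0.0085, -1.0], [-1.0, 0.0018, 0.0009]] [-2.52e-01  1.70e-01  1.89e+00 -1.00e-03  1.08e+00 -2.43e-01] [ 0.05 -0.29 -2.53] 0.011734452578176461
cass end 1376 [-0.0055  0.0004  0.006 ] [-0.0613 -0.0611]
1375 [[0.0311, -0.0164, -0.0722], [0.0347, 0.001, -0.0674], [0.0385, 0.0179, -0.0537]]
```

View pics/w7c.png

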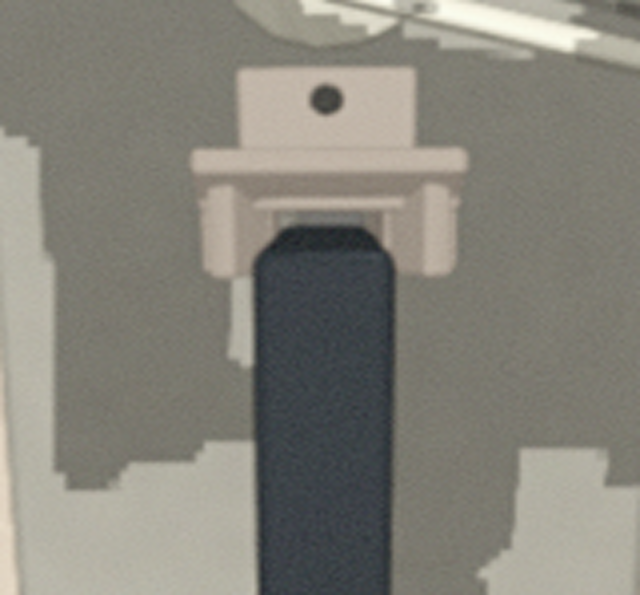

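Entered the channel with no contact force. I'll continue down past the spring fingers.

```bash
python3 -m pendant '[{"x":0.006,"y":0.0004,"z":-0.0001,"wx":0,"wy":0,"wz":0,"grip":0},{"x":0.012,"y":0.0004,"z":-0.0001,"wx":0,"wy":0,"wz":0,"grip":0},{"x":0.016,"y":0.0004,"z":-0.0001,"wx":0,"wy":0,"wz":0,"grip":0},{"x":0.02,"y":0.0004,"z":-0.0001,"wx":0,"wy":0,"wz":0,"grip":0},{"x":0.023,"y":0.0004,"z":-0.0001,"wx":0,"wy":0,"wz":0,"grip":0},{"x":0.026,"y":0.0004,"z":-0.0001,"wx":0,"wy":0,"wz":0,"grip":0},{"x":0.029,"y":0.0004,"z":-0.0001,"wx":0,"wy":0,"wz":0,"grip":0},{"x":0.032,"y":0.0004,"z":-0.0001,"wx":0,"wy":0,"wz":0,"grip":0},{"x":0.035,"y":0.0004,"z":-0.0001,"wx":0,"wy":0,"wz":0,"grip":0}]' 25
python3 -m pendant '[{"x":0,"y":0,"z":0,"wx":0,"wy":0,"wz":0,"grip":0}]'
```

```text
t: 7.0
ee_pos: [0.5044, -0.008, 0.0823]
tcp_rot: [0.499, 0.503, 0.496, -0.501]
wrist_force: [4.1, 0.7, 3.7]
width: 0.0115
t: 7.1
ee_pos: [0.5044, -0.008, 0.0817]
tcp_rot: [0.499, 0.503, 0.496, -0.501]
wrist_force: [3.4, 0.6, -4.7]
width: 0.0117
```

```bash
python3 -m pendant '[{"x":0.002,"y":0,"z":0,"wx":0,"wy":0,"wz":0,"grip":0},{"x":0.004,"y":0,"z":0,"wx":0,"wy":0,"wz":0,"grip":0},{"x":0.006,"y":0,"z":0,"wx":0,"wy":0,"wz":0,"grip":0},{"x":0.008,"y":0,"z":0,"wx":0,"wy":0,"wz":0,"grip":0},{"x":0.0095,"y":0,"z":0,"wx":0,"wy":0,"wz":0,"grip":0},{"x":0.0105,"y":0,"z":0,"wx":0,"wy":0,"wz":0,"grip":0}]' 25
python3 -m pendant '[{"x":0.001,"y":0,"z":0,"wx":0,"wy":0,"wz":0,"grip":0},{"x":0.0015,"y":0,"z":0,"wx":0,"wy":0,"wz":0,"grip":0}]' 25
python3 -m pendant '[{"x":0.001,"y":0,"z":0,"wx":0,"wy":0,"wz":0,"grip":0}]'
python3 look.py w8;python3 g.py w8
```

```text
t: 7.7
ee_pos: [0.5045, -0.008, 0.0711]
tcp_rot: [0.499, 0.503, 0.496, -0.501]
wrist_force: [4.0, 0.6, 2.7]
width: 0.0116
t: 7.9
ee_pos: [0.5046, -0.008, 0.0696]
tcp_rot: [0.499, 0.503, 0.496, -0.501]
wrist_force: [4.4, -0.1, 2.8]
width: 0.0119
t: 8.0
ee_pos: [0.5046, -0.0081, 0.0686]
tcp_rot: [0.499, 0.503, 0.496, -0.501]
wrist_force: [3.3, -0.5, 4.0]
width: 0.0117
8.0 [ 0.5046 -0.0081  0.0686] [[0.0048, 0.9999, -0.0089], [-0.0013, -0.0089, -1.0], [-1.0, 0.0048, 0.0013]] [-0.251  0.253  1.909 -0.     0.975 -0.243] [ 3.25 -0.55  3.98] 0.011687479211363264
cass end 141 [-0.0046  0.0004  0.0049] [-0.0607 -0.0597]
2513 [[-0.0186, -0.0179, -0.0725], [-0.0133, -0.0007, -0.0675], [-0.0096, 0.0159, -0.0544]]
```

View pics/w8.png

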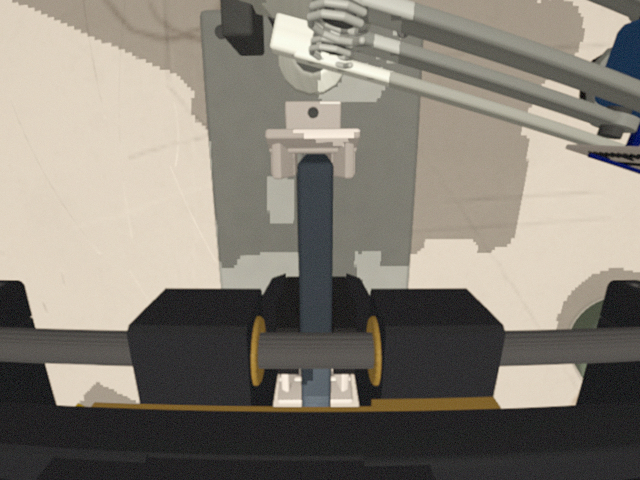

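```bash
python3 -m pendant '[{"x":0.0005,"y":0,"z":0,"wx":0,"wy":0,"wz":0,"grip":0},{"x":0.0008,"y":0,"z":0,"wx":0,"wy":0,"wz":0,"grip":0}]' 25
python3 -m pendant '[{"x":0.0005,"y":0,"z":0,"wx":0,"wy":0,"wz":0,"grip":0}]'
```

```text
t: 8.25
ee_pos: [0.5047, -0.0081, 0.068]
tcp_rot: [0.499, 0.503, 0.496, -0.501]
wrist_force: [2.5, -0.5, 7.8]
width: 0.012
t: 8.35
ee_pos: [0.5048, -0.0081, 0.0679]
tcp_rot: [0.499, 0.503, 0.496, -0.501]
wrist_force: [1.6, 0.6, 7.9]
width: 0.0117
```

Force now rises at about 8 N/mm, so the cassette is on the gasket. Releasing.

```bash
python3 -m pendant '[{"x":0,"y":0,"z":0,"wx":0,"wy":0,"wz":0,"grip":0.2},{"x":0,"y":0,"z":0,"wx":0,"wy":0,"wz":0,"grip":0.4},{"x":0,"y":0,"z":0,"wx":0,"wy":0,"wz":0,"grip":0.4},{"x":0,"y":0,"z":0,"wx":0,"wy":0,"wz":0,"grip":0.4},{"x":0,"y":0,"z":0,"wx":0,"wy":0,"wz":0,"grip":0.4}]'
python3 -m pendant '[{"x":-0.02,"y":0,"z":0,"wx":0,"wy":0,"wz":0,"grip":0.4},{"x":-0.05,"y":0,"z":0,"wx":0,"wy":0,"wz":0,"grip":0.4},{"x":-0.09,"y":0,"z":0,"wx":0,"wy":0,"wz":0,"grip":0.4},{"x":-0.13,"y":0,"z":0,"wx":0,"wy":0,"wz":0,"grip":0.4},{"x":-0.17,"y":0,"z":0,"wx":0,"wy":0,"wz":0,"grip":0.4},{"x":-0.20,"y":0,"z":0.0,"wx":0,"wy":0,"wz":0,"grip":0.4},{"x":-0.20,"y":0,"z":0,"wx":0,"wy":0,"wz":0,"grip":0.4},{"x":-0.20,"y":0,"z":0.0,"wx":0,"wy":0,"wz":0,"grip":0.4}]'
python3 look.py w9
python3 - <<'E'
from h import *
z=np.load('w9.npz');p,d=z['p'],z['d'];o=dict(ee_pos=z['ee'],tcp_rot=z['q']);m,C=extr('wrist',o)
P=cloud(m,C,d);s=P.reshape(-1,3)
k=(abs(s[:,0]-.504)<.03)&(s[:,1]>-.07)&(s[:,1]<.065)
for lo,hi in((.076,.088),(.093,.107)):
    q=s[k&(s[:,2]>lo)&(s[:,2]<hi)];print(lo,len(q),np.percentile(q,[1,50,99],axis=0).round(4).tolist())
k=(abs(s[:,0]-.6)<.05)&(abs(s[:,1]-.076)<.04)&(s[:,2]>.197)&(s[:,2]<.215);q=s[k];print('knob',len(q),np.percentile(q,[1,50,99],axis=0).round(4).tolist(),cv2.minEnclosingCircle((q[:,:2]*1000).astype(np.float32)))
t,dt=camera('top');save('pics/top1.png',cv2.resize(t[190:290,235:355],None,fx=5,fy=5,interpolation=cv2.INTER_CUBIC))
E
```

```text
t: 8.85
ee_pos: [0.5043, -0.008, 0.0676]
tcp_rot: [0.499, 0.503, 0.497, -0.502]
wrist_force: [0.5, -0.3, 0.2]
width: 0.0353
t: 9.65
ee_pos: [0.5036, -0.0078, 0.2677]
tcp_rot: [0.499, 0.503, 0.496, -0.501]
wrist_force: [0.4, -0.0, -1.0]
width: 0.0357
9.65 [ 0.5036 -0.0078  0.2677] [[0.0046, 1.0, -0.0088], [-0.0015, -0.0088, -1.0], [-1.0, 0.0046, 0.0015]] [-0.251 -0.009  1.752 -0.     1.394 -0.243] [ 0.44 -0.   -1.04] 0.03565997885847174
0.076 844 [[0.4874, -0.0556, 0.0762], [0.5033, 0.0487, 0.0811], [0.5208, 0.0641, 0.0853]]
0.093 1357 [[0.4993, -0.0449, 0.097], [0.5052, 0.0063, 0.0987], [0.5108, 0.0519, 0.1003]]
knob 3649 [[0.5803, 0.0586, 0.1981], [0.5967, 0.0769, 0.2061], [0.6158, 0.0946, 0.2079]] ((598.8108520507812, 76.91571044921875), 19.916048049926758)
```

View pics/w9.png

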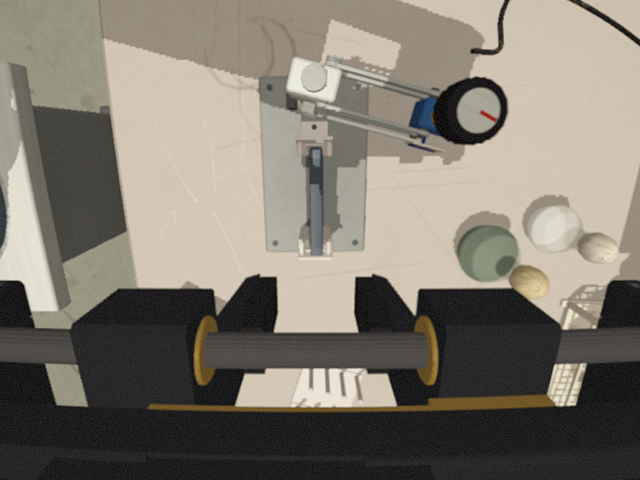

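The cassette stands in both guides with its top at 98.7 mm. It is at column 316, rows 148–255, and let go. The knob is at (470,110). Next I'll check heights around the knob before gripping it.

Run:
```python
from h import *
z=np.load('w9.npz');p,d=z['p'],z['d'];o=dict(ee_pos=z['ee'],tcp_rot=z['q']);m,C=extr('wrist',o)
P=cloud(m,C,d);s=P.reshape(-1,3)
k=(np.hypot(s[:,0]-.598,s[:,1]-.0767)<.08)&(s[:,2]>.10);q=s[k]
for lo in np.arange(.1,.21,.01):
    r=q[(q[:,2]>=lo)&(q[:,2]<lo+.01)]
    if len(r): print(lo.round(2),len(r),np.percentile(r[:,:2],[1,99],axis=0).round(3).tolist())
r=q[(q[:,2]>.2)];a=P[76,314];print('post',a)
k=(np.hypot(s[:,0]-.5045,s[:,1]-.1)<.02)&(s[:,2]>.158);print('post',np.percentile(s[k],[2,50,98],axis=0).round(4).tolist())
save('pics/w9c.png',cv2.resize(p[40:170,270:520],None,fx=3,fy=3,interpolation=cv2.INTER_CUBIC))
```

```text
0.11 508 [[0.519, 0.052], [0.604, 0.107]]
0.12 788 [[0.521, 0.053], [0.604, 0.111]]
0.13 217 [[0.535, 0.052], [0.605, 0.104]]
0.14 1728 [[0.521, 0.055], [0.596, 0.11]]
0.15 61 [[0.519, 0.065], [0.593, 0.106]]
0.18 216 [[0.579, 0.058], [0.595, 0.095]]
0.19 377 [[0.579, 0.058], [0.599, 0.095]]
0.2 3530 [[0.581, 0.059], [0.616, 0.095]]
post [0.50427011 0.10250963 0.16270029]
post [[0.4962, 0.0935, 0.1613], [0.5042, 0.1015, 0.1634], [0.5123, 0.1095, 0.1649]]
```

View pics/w9c.png

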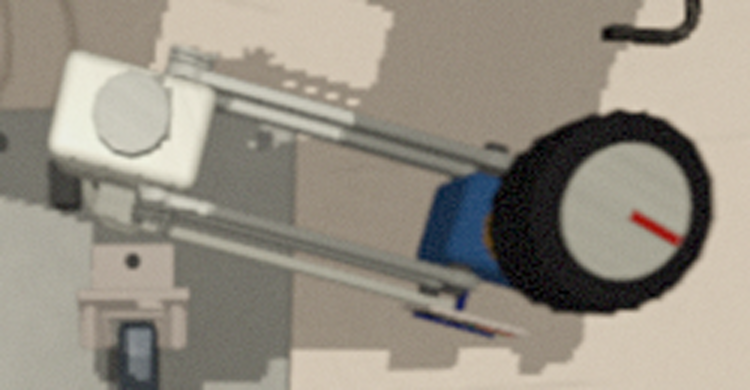

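View pics/top1.png

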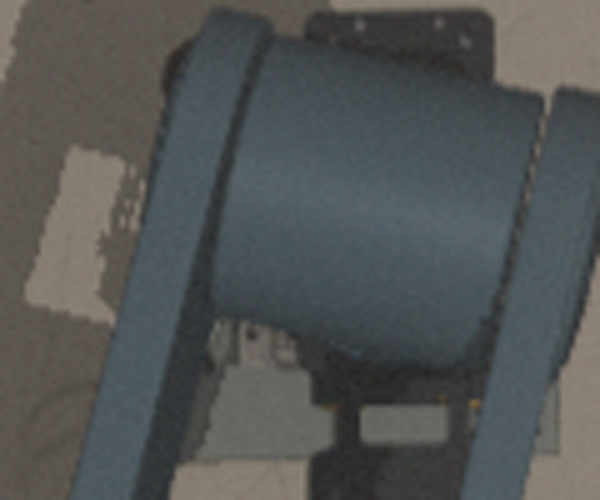

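```bash
python3 -m pendant '[{"x":0.0,"y":0.02,"z":-0.02,"wx":-8.5,"wy":0,"wz":0,"grip":0.75},{"x":0.0,"y":0.035,"z":-0.035,"wx":-17,"wy":0,"wz":0,"grip":0.75},{"x":0.0,"y":0.05,"z":-0.05,"wx":-25.5,"wy":0,"wz":0,"grip":0.75},{"x":0.0,"y":0.065,"z":-0.06,"wx":-34,"wy":0,"wz":0,"grip":0.75},{"x":0.01,"y":0.08,"z":-0.07,"wx":-42.5,"wy":0,"wz":0,"grip":0.75},{"x":0.02,"y":0.09,"z":-0.08,"wx":-51,"wy":0,"wz":0,"grip":0.75},{"x":0.03,"y":0.0937,"z":-0.0852,"wx":-59.5,"wy":0,"wz":0,"grip":0.75},{"x":0.03,"y":0.0937,"z":-0.0852,"wx":-68,"wy":0,"wz":0,"grip":0.75},{"x":0.03,"y":0.0937,"z":-0.0852,"wx":-75.6,"wy":0,"wz":0,"grip":0.75},{"x":0.03,"y":0.0937,"z":-0.0852,"wx":-75.6,"wy":0,"wz":0,"grip":0.75}]'
python3 -m pendant '[{"x":0,"y":0,"z":0,"wx":0,"wy":0,"wz":0,"grip":0.75}]'
python3 look.py w10
python3 - <<'E'
from h import *
z=np.load('w10.npz');p,d=z['p'],z['d'];o=dict(ee_pos=z['ee'],tcp_rot=z['q']);m,C=extr('wrist',o)
R=Rq(z['q']);print(np.degrees(np.arctan2(R[1,1],R[0,1])))
P=cloud(m,C,d);s=P.reshape(-1,3)
k=(np.hypot(s[:,0]-.598,s[:,1]-.0767)<.03)&(s[:,2]>.18)&(s[:,2]<.215);q=s[k];l=(q-z['ee'])@R
print(len(q),np.percentile(l,[1,50,99],axis=0).round(4).tolist(),np.percentile(q,[1,50,99],axis=0).round(4).tolist())
k=(np.hypot(s[:,0]-.5045,s[:,1]-.1)<.02)&(s[:,2]>.158);print('post',np.percentile(s[k],[2,50,98],axis=0).round(4).tolist())
E
```

```text
t: 10.75
ee_pos: [0.596, 0.0769, 0.2334]
tcp_rot: [0.7, 0.091, 0.702, -0.092]
wrist_force: [-0.5, -0.8, 0.3]
width: 0.0663
t: 10.85
ee_pos: [0.5956, 0.0769, 0.2323]
tcp_rot: [0.699, 0.092, 0.703, -0.093]
wrist_force: [-0.9, -0.2, -0.4]
width: 0.0659
10.85 [0.5956 0.0769 0.2323] [[-0.005, 0.2595, 0.9657], [-0.0001, 0.9657, -0.2596], [-1.0, -0.0014, -0.0048]] [-0.069  0.246  1.543 -0.     1.358 -1.377] [-0.93 -0.2  -0.39] 0.06590299295458275
74.9566308163856
4272 [[0.0245, -0.0168, -0.0159], [0.0262, 0.0011, -0.0007], [0.0477, 0.019, 0.02]] [[0.5798, 0.0597, 0.1846], [0.5951, 0.078, 0.206], [0.6156, 0.0955, 0.2078]]
post [[0.4963, 0.0938, 0.161], [0.5043, 0.1017, 0.1635], [0.5122, 0.1096, 0.165]]
```

View pics/w10.png

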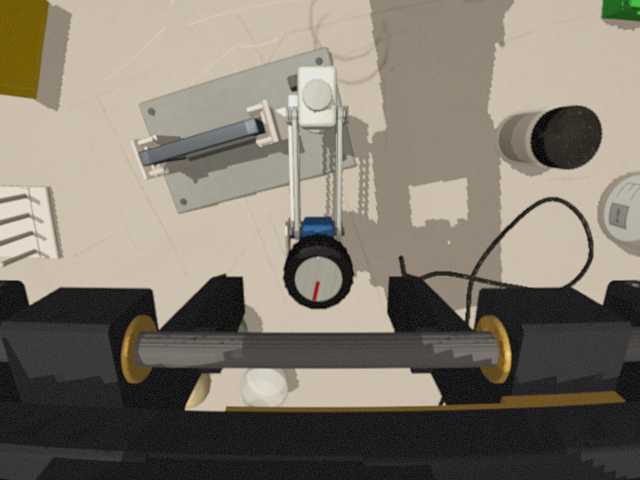

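The knob at (319,272) is centred between the open fingers, and the flask and jar are clear. Descending to grip it lightly.

```bash
python3 -m pendant '[{"x":0.02,"y":0.001,"z":0.002,"wx":0,"wy":0,"wz":0,"grip":0.75},{"x":0.04,"y":0.001,"z":0.002,"wx":0,"wy":0,"wz":0,"grip":0.75},{"x":0.052,"y":0.001,"z":0.002,"wx":0,"wy":0,"wz":0,"grip":0.75},{"x":0.052,"y":0.001,"z":0.002,"wx":0,"wy":0,"wz":0,"grip":0.6},{"x":0.052,"y":0.001,"z":0.002,"wx":0,"wy":0,"wz":0,"grip":0.4},{"x":0.052,"y":0.001,"z":0.002,"wx":0,"wy":0,"wz":0,"grip":0.4},{"x":0.052,"y":0.001,"z":0.002,"wx":0,"wy":0,"wz":0,"grip":0.4},{"x":0.052,"y":0.001,"z":0.002,"wx":0,"wy":0,"wz":0,"grip":0.4},{"x":0.052,"y":0.001,"z":0.002,"wx":0,"wy":0,"wz":0,"grip":0.4}]' 5
python3 - <<'E'
from h import *
o=get_obs();R=Rq(o['tcp_rot']);y0=np.degrees(np.arctan2(R[1,1],R[0,1]))
print(o['ee_pos'].round(4),R.round(4).tolist(),o['wrist_force'].round(2),o['width'],y0)
post=np.array([.5043,.1016]);e=o['ee_pos'];r=e[:2]-post;print(np.hypot(*r),np.degrees(np.arctan2(r[1],r[0])))
rad=np.hypot(*r);a0=np.arctan2(r[1],r[0])
for dg in range(8,88,8):
    a=a0-np.radians(dg);t=np.r_[post+rad*np.array([np.cos(a),np.sin(a)]),e[2]]-e
    print(dg,(R.T@t).round(4))
E
```

```text
t: 11.8
ee_pos: [0.5979, 0.0774, 0.181]
tcp_rot: [0.7, 0.092, 0.702, -0.093]
wrist_force: [0.8, 0.3, 4.3]
width: 0.0378
[0.5979 0.0774 0.181 ] [[-0.0037, 0.2592, 0.9658], [-0.0001, 0.9658, -0.2592], [-1.0, -0.0011, -0.0035]] [0.77 0.3  4.29] 0.03776103735525301 74.98010204624524
0.09668074078834087 -14.51487098340002
8 [ 0.     -0.0135 -0.0008]
16 [ 0.     -0.0267 -0.0035]
24 [ 0.0001 -0.0394 -0.008 ]
32 [ 0.0001 -0.0514 -0.0142]
40 [ 0.0001 -0.0623 -0.0221]
48 [ 0.0002 -0.0721 -0.0314]
56 [ 0.0002 -0.0805 -0.0419]
64 [ 0.0003 -0.0874 -0.0535]
72 [ 0.0003 -0.0925 -0.066 ]
80 [ 0.0004 -0.0959 -0.079 ]
```

```bash
python3 -m pendant '[{"x":0,"y":-0.0135,"z":-0.0008,"wx":8,"wy":0,"wz":0,"grip":0.4},{"x":0,"y":-0.0267,"z":-0.0035,"wx":16,"wy":0,"wz":0,"grip":0.4},{"x":0,"y":-0.0394,"z":-0.008,"wx":24,"wy":0,"wz":0,"grip":0.4},{"x":0,"y":-0.0514,"z":-0.0142,"wx":32,"wy":0,"wz":0,"grip":0.4},{"x":0,"y":-0.0623,"z":-0.0221,"wx":40,"wy":0,"wz":0,"grip":0.4},{"x":0,"y":-0.0721,"z":-0.0314,"wx":48,"wy":0,"wz":0,"grip":0.4},{"x":0,"y":-0.0805,"z":-0.0419,"wx":56,"wy":0,"wz":0,"grip":0.4},{"x":0,"y":-0.0874,"z":-0.0535,"wx":64,"wy":0,"wz":0,"grip":0.4},{"x":0,"y":-0.0925,"z":-0.066,"wx":72,"wy":0,"wz":0,"grip":0.4},{"x":0,"y":-0.0925,"z":-0.066,"wx":72,"wy":0,"wz":0,"grip":0.4}]' 5
python3 look.py w11
```

```text
t: 12.8
ee_pos: [0.509, 0.0052, 0.1813]
tcp_rot: [0.511, 0.486, 0.514, -0.488]
wrist_force: [-0.1, 0.4, -1.6]
width: 0.0375
12.8 [0.509  0.0052 0.1813] [[-0.0045, 0.9987, 0.0503], [0.0001, 0.0503, -0.9987], [-1.0, -0.0045, -0.0003]] [-2.230e-01  9.800e-02  1.823e+00 -1.000e-03  1.225e+00 -2.730e-01] [-0.11  0.44 -1.59] 0.03748793261611935
```

View pics/w11.png

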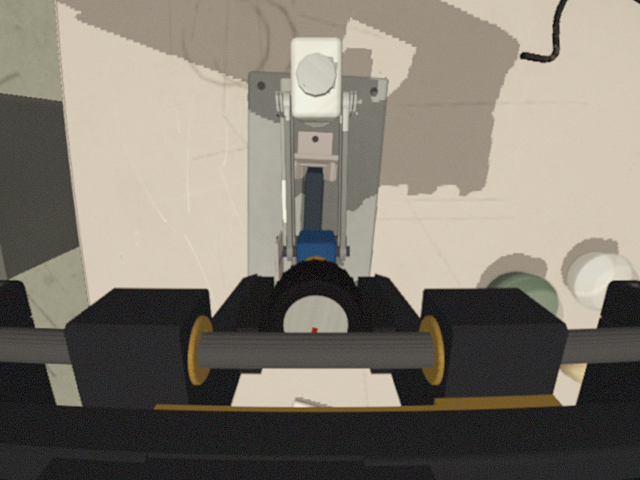

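The arm has swung with the knob and now points over the cassette. Pushing the last bit to the stop.

```bash
python3 -m pendant '[{"x":0,"y":-0.003,"z":0,"wx":1.5,"wy":0,"wz":0,"grip":0.4},{"x":0,"y":-0.0055,"z":0,"wx":3,"wy":0,"wz":0,"grip":0.4},{"x":0,"y":-0.007,"z":0,"wx":3,"wy":0,"wz":0,"grip":0.4},{"x":0,"y":-0.008,"z":0,"wx":3,"wy":0,"wz":0,"grip":0.4},{"x":0,"y":-0.008,"z":0,"wx":3,"wy":0,"wz":0,"grip":0.4}]' 5
```

```text
t: 13.35
ee_pos: [0.5028, 0.0048, 0.1817]
tcp_rot: [0.5, 0.499, 0.501, -0.5]
wrist_force: [4.8, 1.0, -4.1]
width: 0.0377
```

At the stop: the reaction is +4.8 N in x. Releasing, rising, winding the wrist back, and checking.

```bash
python3 -m pendant '[{"x":0,"y":0.001,"z":0,"wx":0,"wy":0,"wz":0,"grip":0.55},{"x":0,"y":0.001,"z":0,"wx":0,"wy":0,"wz":0,"grip":0.7},{"x":0,"y":0.001,"z":0,"wx":0,"wy":0,"wz":0,"grip":0.7},{"x":0,"y":0.001,"z":0,"wx":0,"wy":0,"wz":0,"grip":0.7},{"x":-0.02,"y":0.001,"z":0,"wx":0,"wy":0,"wz":0,"grip":0.7},{"x":-0.05,"y":0.001,"z":0,"wx":0,"wy":0,"wz":0,"grip":0.7},{"x":-0.05,"y":0.001,"z":0,"wx":0,"wy":0,"wz":0,"grip":0.7}]'
python3 look.py w12
python3 - <<'E'
from h import *
z=np.load('w12.npz');p,d=z['p'],z['d'];o=dict(ee_pos=z['ee'],tcp_rot=z['q']);m,C=extr('wrist',o)
R=Rq(z['q'])
P=cloud(m,C,d);s=P.reshape(-1,3);k=(np.hypot(s[:,0]-.504,s[:,1]-.0045)<.03)&(s[:,2]>.195)&(s[:,2]<.215);q=s[k];l=(q-z['ee'])@R
print(len(q),np.percentile(l,[1,50,99],axis=0).round(4).tolist(),np.percentile(q,[1,50,99],axis=0).round(4).tolist())
E
```

```text
t: 14.05
ee_pos: [0.506, 0.0043, 0.2356]
tcp_rot: [0.502, 0.5, 0.499, -0.498]
wrist_force: [1.1, -0.2, 0.1]
width: 0.062
14.05 [0.506  0.0043 0.2356] [[0.0049, 1.0, 0.0031], [-0.0015, 0.0031, -1.0], [-1.0, 0.0049, 0.0016]] [-0.226  0.024  1.784 -0.     1.328 -0.229] [ 1.14 -0.21  0.07] 0.06195422469560332
3838 [[0.0278, -0.02, -0.0187], [0.0295, -0.0022, -0.0024], [0.0392, 0.0157, 0.0169]] [[0.4861, -0.0127, 0.1963], [0.5039, 0.0066, 0.2061], [0.5218, 0.0229, 0.2078]]
```

View pics/w12.png

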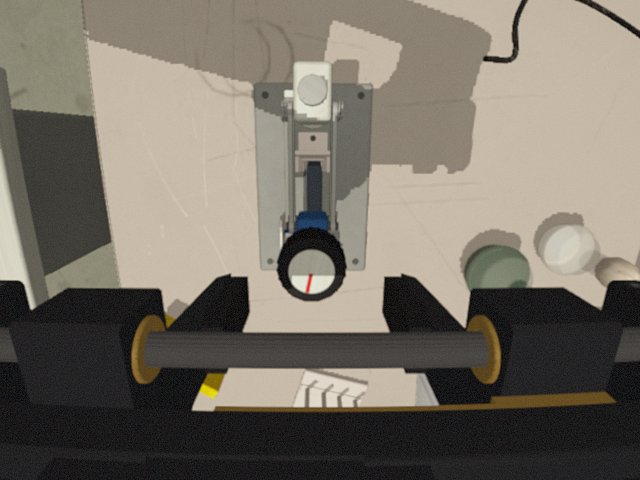

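The knob at (311,270) is over the slot middle, measured at (0.504, 0.005), top 206 mm. The arm is at its stop. Winding the wrist back 85° and then gripping.

```bash
python3 -m pendant '[{"x":0,"y":-0.0021,"z":-0.0007,"wx":-8.5,"wy":0,"wz":0,"grip":0.7},{"x":0,"y":-0.0021,"z":-0.0007,"wx":-17,"wy":0,"wz":0,"grip":0.7},{"x":0,"y":-0.0021,"z":-0.0007,"wx":-25.5,"wy":0,"wz":0,"grip":0.7},{"x":0,"y":-0.0021,"z":-0.0007,"wx":-34,"wy":0,"wz":0,"grip":0.7},{"x":0,"y":-0.0021,"z":-0.0007,"wx":-42.5,"wy":0,"wz":0,"grip":0.7},{"x":0,"y":-0.0021,"z":-0.0007,"wx":-51,"wy":0,"wz":0,"grip":0.7},{"x":0,"y":-0.0021,"z":-0.0007,"wx":-59.5,"wy":0,"wz":0,"grip":0.7},{"x":0,"y":-0.0021,"z":-0.0007,"wx":-68,"wy":0,"wz":0,"grip":0.7},{"x":0,"y":-0.0021,"z":-0.0007,"wx":-76.5,"wy":0,"wz":0,"grip":0.7},{"x":0,"y":-0.0021,"z":-0.0007,"wx":-85,"wy":0,"wz":0,"grip":0.7}]'
python3 -m pendant '[{"x":0,"y":0,"z":0,"wx":0,"wy":0,"wz":0,"grip":0.7}]'
python3 - <<'E'
from h import *
o=get_obs();R=Rq(o['tcp_rot']);e=o['ee_pos'];print(e.round(4),R.round(3).tolist(),o['qpos'].round(2));print((R.T@(np.array([.5039,.0050,.180])-e)).round(4))
E
```

```text
t: 15.1
ee_pos: [0.5021, 0.0053, 0.2321]
tcp_rot: [0.707, 0.027, 0.707, -0.028]
wrist_force: [0.4, -0.4, 0.2]
width: 0.0619
t: 15.2
ee_pos: [0.5015, 0.0054, 0.231]
tcp_rot: [0.706, 0.027, 0.707, -0.027]
wrist_force: [-0.4, -0.1, -0.6]
width: 0.0619
[0.5015 0.0054 0.231 ] [[-0.002, 0.077, 0.997], [-0.0, 0.997, -0.077], [-1.0, -0.0, -0.002]] [-0.23  0.02  1.8  -0.    1.32 -1.72]
[ 0.051  -0.0002  0.0025]
```

```bash
python3 -m pendant '[{"x":0.02,"y":0,"z":0.0025,"wx":0,"wy":0,"wz":0,"grip":0.7},{"x":0.04,"y":0,"z":0.0025,"wx":0,"wy":0,"wz":0,"grip":0.7},{"x":0.051,"y":0,"z":0.0025,"wx":0,"wy":0,"wz":0,"grip":0.7},{"x":0.051,"y":0,"z":0.0025,"wx":0,"wy":0,"wz":0,"grip":0.7},{"x":0.051,"y":0,"z":0.0025,"wx":0,"wy":0,"wz":0,"grip":0.4},{"x":0.051,"y":0,"z":0.0025,"wx":0,"wy":0,"wz":0,"grip":0.4},{"x":0.051,"y":0,"z":0.0025,"wx":0,"wy":0,"wz":0,"grip":0.4},{"x":0.051,"y":0,"z":0.0025,"wx":0,"wy":0,"wz":0,"grip":0.4},{"x":0.051,"y":0,"z":0.0025,"wx":0,"wy":0,"wz":0,"grip":0.4}]' 12
python3 - <<'E'
from h import *
o=get_obs();R=Rq(o['tcp_rot']);e=o['ee_pos'];print(e.round(4),R.round(3).tolist(),o['qpos'].round(2),o['wrist_force'].round(2),o['width'])
E
```

```text
t: 16.1
ee_pos: [0.5045, 0.0046, 0.1809]
tcp_rot: [0.707, 0.027, 0.707, -0.028]
wrist_force: [-0.6, -2.6, 3.7]
width: 0.0379
[0.5045 0.0046 0.1809] [[0.0, 0.077, 0.997], [-0.001, 0.997, -0.077], [-1.0, -0.001, 0.0]] [-0.23  0.08  1.84 -0.    1.22 -1.72] [-0.59 -2.57  3.69] 0.03793038188295472
```

```bash
python3 -m pendant '[{"x":0.0004,"y":0,"z":0,"wx":8,"wy":0,"wz":0,"grip":0.4},{"x":0.0009,"y":0,"z":0,"wx":16,"wy":0,"wz":0,"grip":0.4},{"x":0.0013,"y":0,"z":0,"wx":24,"wy":0,"wz":0,"grip":0.4},{"x":0.0017,"y":0,"z":0,"wx":32,"wy":0,"wz":0,"grip":0.4},{"x":0.0019,"y":0,"z":0,"wx":40,"wy":0,"wz":0,"grip":0.4},{"x":0.0019,"y":0,"z":0,"wx":48,"wy":0,"wz":0,"grip":0.4},{"x":0.0019,"y":0,"z":0,"wx":56,"wy":0,"wz":0,"grip":0.4},{"x":0.0019,"y":0,"z":0,"wx":64,"wy":0,"wz":0,"grip":0.4},{"x":0.0019,"y":0,"z":0,"wx":72,"wy":0,"wz":0,"grip":0.4},{"x":0.0019,"y":0,"z":0,"wx":80,"wy":0,"wz":0,"grip":0.4}]' 12
python3 -m pendant '[{"x":0,"y":0,"z":0,"wx":8,"wy":0,"wz":0,"grip":0.4},{"x":0,"y":0,"z":0,"wx":16,"wy":0,"wz":0,"grip":0.4},{"x":0,"y":0,"z":0,"wx":24,"wy":0,"wz":0,"grip":0.4},{"x":0,"y":0,"z":0,"wx":32,"wy":0,"wz":0,"grip":0.4},{"x":0,"y":0,"z":0,"wx":40,"wy":0,"wz":0,"grip":0.4},{"x":0,"y":0,"z":0,"wx":40,"wy":0,"wz":0,"grip":0.4}]' 12
python3 look.py w13
```

```text
t: 17.1
ee_pos: [0.5041, 0.0042, 0.1782]
tcp_rot: [0.523, 0.476, 0.522, -0.477]
wrist_force: [1.3, -3.6, -5.3]
width: 0.0377
t: 17.7
ee_pos: [0.5037, 0.004, 0.1775]
tcp_rot: [-0.328, -0.626, -0.327, 0.628]
wrist_force: [-0.1, -3.2, -4.6]
width: 0.0376
17.7 [0.5037 0.004  0.1775] [[-0.0017, 0.821, -0.5709], [-0.0023, -0.5709, -0.821], [-1.0, -0.0001, 0.0029]] [-0.226  0.088  1.841 -0.003  1.213  0.382] [-0.09 -3.17 -4.56] 0.03756810870699021
```

View pics/w13.png

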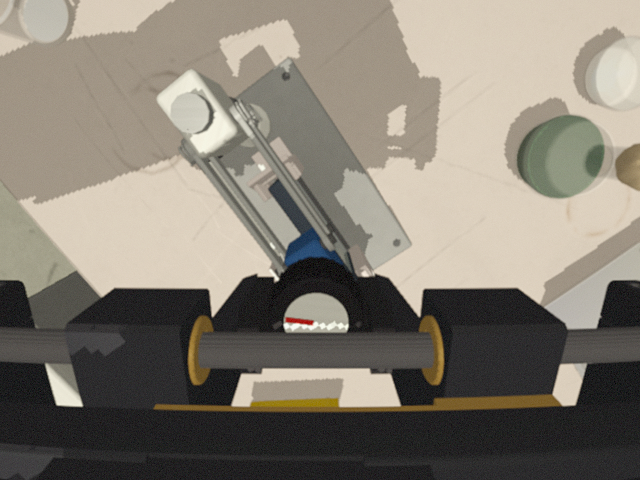

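Turned about 119°; the red mark moved from (311,283) to (298,321) with the tool. Now I'll let go, rise and get a side view of the scale.

```bash
python3 -m pendant '[{"x":0,"y":0,"z":0,"wx":0,"wy":0,"wz":0,"grip":0.55},{"x":0,"y":0,"z":0,"wx":0,"wy":0,"wz":0,"grip":0.65},{"x":0,"y":0,"z":0,"wx":0,"wy":0,"wz":0,"grip":0.65},{"x":-0.02,"y":0,"z":0,"wx":0,"wy":0,"wz":0,"grip":0.65},{"x":-0.06,"y":0,"z":0,"wx":0,"wy":0,"wz":0,"grip":0.65},{"x":-0.09,"y":0,"z":0,"wx":-8.5,"wy":0,"wz":0,"grip":0.5},{"x":-0.09,"y":-0.03,"z":0.02,"wx":-17,"wy":0,"wz":0,"grip":0.5},{"x":-0.09,"y":-0.06,"z":0.04,"wx":-25.5,"wy":0,"wz":0,"grip":0.5},{"x":-0.09,"y":-0.07,"z":0.05,"wx":-34,"wy":0,"wz":0,"grip":0.5},{"x":-0.09,"y":-0.07,"z":0.05,"wx":-42.5,"wy":0,"wz":0,"grip":0.5}]'
cat > rows.py <<'E'
from h import *
import sys,json
# args: TCP target xyz, theta(deg), yangle(deg), nrows  -> rotation vec in tool deg & shift
def target(th,ya):
    # tool x tilted from down toward dir perpendicular (-90deg of y)
    t=np.radians(th);a=np.radians(ya)
    y=np.array([np.cos(a),np.sin(a),0]);f=np.array([np.sin(a),-np.cos(a),0])
    x=np.sin(t)*f+np.cos(t)*np.array([0,0,-1]);return np.c_[x,y,np.cross(x,y)]
o=get_obs();R=Rq(o['tcp_rot']);e=o['ee_pos']
a=list(map(float,sys.argv[1:]))
T=target(a[3],a[4]);r=Rn.from_matrix(R.T@T).as_rotvec(degrees=True);s=R.T@(np.array(a[:3])-e)
print('shift',s.round(4),'rot',r.round(2),np.linalg.norm(r).round(1),'| tcp',e.round(4),'q',o['qpos'].round(2),'ya',np.degrees(np.arctan2(R[1,1],R[0,1])).round(1))
E
python3 rows.py 0.42 0.02 0.26 0 90
```

```text
t: 18.75
ee_pos: [0.4165, 0.0031, 0.2682]
tcp_rot: [0.535, 0.462, 0.535, -0.463]
wrist_force: [1.6, -0.0, 0.3]
width: 0.044
shift [ 0.0081  0.0059 -0.0162] rot [-8.167e+01  6.000e-02  1.400e-01] 81.7 | tcp [0.4165 0.0031 0.2682] q [-0.28 -0.22  1.94 -0.    1.42 -0.42] ya 8.3
```

```bash
python3 -m pendant '[{"x":0,"y":0.005,"z":-0.016,"wx":-8.5,"wy":0,"wz":0,"grip":0.5},{"x":0,"y":0.005,"z":-0.016,"wx":-17,"wy":0,"wz":0,"grip":0.5},{"x":0,"y":0.005,"z":-0.016,"wx":-25.5,"wy":0,"wz":0,"grip":0.5},{"x":0,"y":0.005,"z":-0.016,"wx":-34,"wy":0,"wz":0,"grip":0.5},{"x":0,"y":0.005,"z":-0.016,"wx":-42.5,"wy":0,"wz":0,"grip":0.5},{"x":0,"y":0.005,"z":-0.016,"wx":-51,"wy":0,"wz":0,"grip":0.5},{"x":0,"y":0.005,"z":-0.016,"wx":-59.5,"wy":0,"wz":0,"grip":0.5},{"x":0,"y":0.005,"z":-0.016,"wx":-68,"wy":0,"wz":0,"grip":0.5},{"x":0,"y":0.005,"z":-0.016,"wx":-76.5,"wy":0,"wz":0,"grip":0.5},{"x":0,"y":0.005,"z":-0.016,"wx":-81.7,"wy":0,"wz":0,"grip":0.5}]'
python3 rows.py 0.43 0.02 0.2 45 90;  python3 look.py w14
```

```text
t: 19.75
ee_pos: [0.4192, 0.0198, 0.2684]
tcp_rot: [0.707, -0.003, 0.707, 0.002]
wrist_force: [-0.9, 0.2, -1.2]
width: 0.0441
shift [0.0684 0.0002 0.0108] rot [ 4.300e-01 -4.501e+01 -4.000e-02] 45.0 | tcp [0.4192 0.0198 0.2684] q [-0.24 -0.21  1.94 -0.    1.42 -1.81] ya 90.4
19.75 [0.4192 0.0198 0.2684] [[-0.0002, -0.007, 1.0], [-0.0021, 1.0, 0.007], [-1.0, -0.0021, -0.0002]] [-0.236 -0.214  1.935 -0.002  1.42  -1.813] [-0.87  0.18 -1.19] 0.04407817810920262
```

View pics/w14.png

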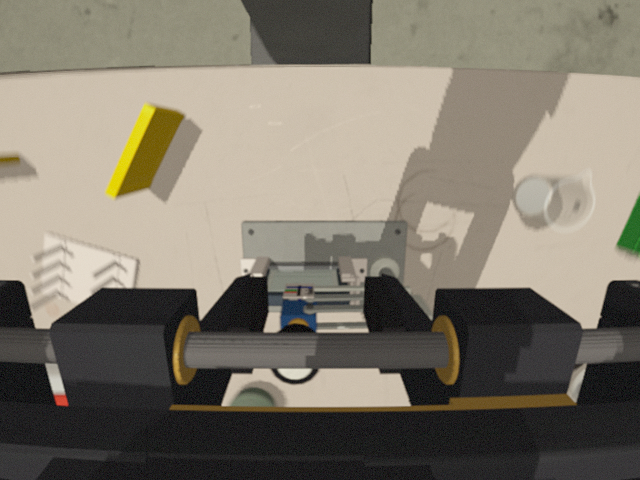

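```bash
python3 -m pendant '[{"x":0,"y":0,"z":0.0,"wx":0,"wy":-8.5,"wz":0,"grip":0.5},{"x":0,"y":0,"z":0.0,"wx":0,"wy":-17,"wz":0,"grip":0.5},{"x":0.01,"y":0,"z":0.0,"wx":0,"wy":-25.5,"wz":0,"grip":0.5},{"x":0.03,"y":0,"z":0.0,"wx":0,"wy":-34,"wz":0,"grip":0.5},{"x":0.05,"y":0,"z":0.0,"wx":0,"wy":-42.5,"wz":0,"grip":0.5},{"x":0.07,"y":0,"z":0.01,"wx":0,"wy":-50,"wz":0,"grip":0.5},{"x":0.08,"y":0,"z":0.01,"wx":0,"wy":-50,"wz":0,"grip":0.5},{"x":0.08,"y":0,"z":0.01,"wx":0,"wy":-50,"wz":0,"grip":0.5}]'
python3 rows.py 0.43 0.02 0.2 45 90;  python3 look.py w15
```

```text
t: 20.6
ee_pos: [0.4543, 0.0222, 0.1987]
tcp_rot: [0.936, -0.003, 0.351, 0.003]
wrist_force: [0.8, 0.0, 0.0]
width: 0.0442
shift [-0.0192 -0.002  -0.015 ] rot [ 0.41  3.88 -0.23] 3.9 | tcp [0.4543 0.0222 0.1987] q [-0.47 -0.66  2.58  0.73  0.54 -2.55] ya 90.4
20.6 [0.4543 0.0222 0.1987] [[0.7533, -0.0078, 0.6577], [0.0042, 1.0, 0.007], [-0.6577, -0.0025, 0.7533]] [-0.468 -0.656  2.577  0.726  0.544 -2.549] [0.8  0.04 0.01] 0.04417092117534024
```

View pics/w15.png

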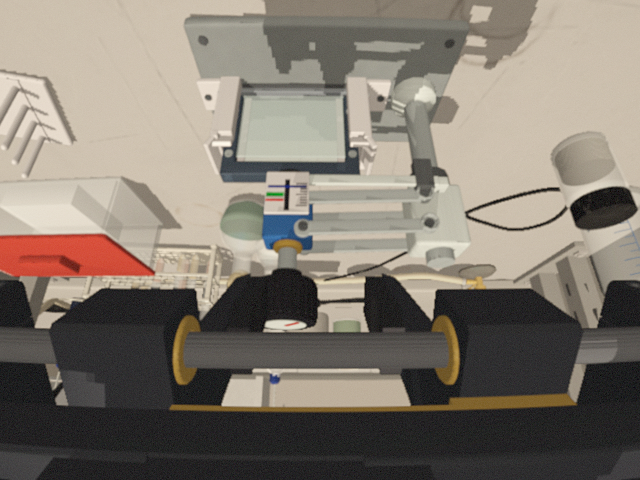

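The side view shows the scale plate at about (288,192), upside down because world down is up in the picture. Enlarging.

Run:
```python
from h import *
p=np.load('w15.npz')['p']
save('pics/w15c.png',cv2.flip(cv2.resize(p[160:260,250:330],None,fx=7,fy=6,interpolation=cv2.INTER_CUBIC),-1))
```

```text
(no output)
```

View pics/w15c.png

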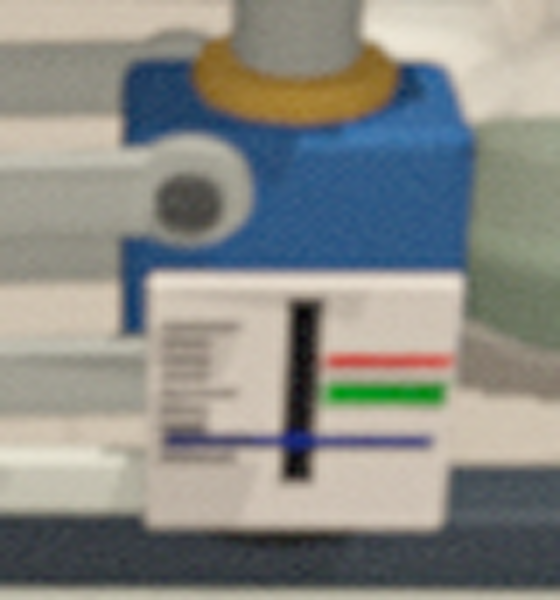

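The pointer (row 440) is about 5.5 mm below the green middle (row 394), with red at row 361. Contact is made. About 5 mm (90°) remains. Backing out and re-gripping.

```bash
python3 rows.py 0.43 0.02 0.265 25 90; python3 rows.py 0.44 0.02 0.275 0 90
```

```text
shift [-0.0621 -0.0024  0.0343] rot [ 0.47 23.77 -0.22] 23.8 | tcp [0.4541 0.0225 0.1983] q [-0.47 -0.65  2.58  0.72  0.55 -2.55] ya 90.5
shift [-0.0611 -0.0026  0.0484] rot [ 0.52 48.77 -0.11] 48.8 | tcp [0.4541 0.0225 0.1983] q [-0.47 -0.65  2.58  0.72  0.55 -2.55] ya 90.5
```

```bash
python3 -m pendant '[{"x":-0.02,"y":0,"z":0.012,"wx":0,"wy":8,"wz":0,"grip":0.7},{"x":-0.04,"y":-0.001,"z":0.024,"wx":0,"wy":16,"wz":0,"grip":0.7},{"x":-0.0621,"y":-0.0024,"z":0.0343,"wx":0.4,"wy":24,"wz":0,"grip":0.7},{"x":-0.062,"y":-0.0026,"z":0.04,"wx":0.4,"wy":32,"wz":0,"grip":0.7},{"x":-0.061,"y":-0.0026,"z":0.045,"wx":0.5,"wy":40,"wz":0,"grip":0.7},{"x":-0.061,"y":-0.0026,"z":0.0484,"wx":0.5,"wy":48.8,"wz":-0.1,"grip":0.7},{"x":-0.061,"y":-0.0026,"z":0.0484,"wx":0.5,"wy":48.8,"wz":-0.1,"grip":0.7},{"x":-0.061,"y":-0.0026,"z":0.0484,"wx":0.5,"wy":48.8,"wz":-0.1,"grip":0.7}]'
python3 rows.py 0.5039 0.005 0.235 0 85
```

```text
t: 21.45
ee_pos: [0.4399, 0.0201, 0.2736]
tcp_rot: [0.706, 0.0, 0.708, 0.0]
wrist_force: [1.1, 0.7, -1.1]
width: 0.0618
shift [ 0.0384 -0.0152  0.0641] rot [ 5.02 -0.17 -0.02] 5.0 | tcp [0.4399 0.0201 0.2736] q [-0.22 -0.16  1.88 -0.    1.43 -1.8 ] ya 90.0
```

```bash
python3 -m pendant '[{"x":0,"y":-0.007,"z":0.03,"wx":2,"wy":-0.2,"wz":0,"grip":0.7},{"x":0.01,"y":-0.015,"z":0.064,"wx":5,"wy":-0.2,"wz":0,"grip":0.7},{"x":0.038,"y":-0.015,"z":0.064,"wx":5,"wy":-0.2,"wz":0,"grip":0.7},{"x":0.038,"y":-0.015,"z":0.064,"wx":5,"wy":-0.2,"wz":0,"grip":0.7},{"x":0.038,"y":-0.015,"z":0.064,"wx":5,"wy":-0.2,"wz":0,"grip":0.7}]'
python3 look.py w16
python3 - <<'E'
from h import *
z=np.load('w16.npz');p,d=z['p'],z['d'];o=dict(ee_pos=z['ee'],tcp_rot=z['q']);m,C=extr('wrist',o)
P=cloud(m,C,d);s=P.reshape(-1,3);k=(np.hypot(s[:,0]-.504,s[:,1]-.0045)<.03)&(s[:,2]>.185)&(s[:,2]<.215);q=s[k]
print(len(q),np.percentile(q,[1,50,99],axis=0).round(4).tolist())
E
python3 rows.py 0.5039 0.005 0.176 0 85
```

```text
t: 21.95
ee_pos: [0.5024, 0.0053, 0.2359]
tcp_rot: [0.707, 0.031, 0.706, -0.031]
wrist_force: [-0.2, 0.8, 0.3]
width: 0.0616
21.95 [0.5024 0.0053 0.2359] [[0.0007, 0.0871, 0.9962], [0.0004, 0.9962, -0.0871], [-1.0, 0.0004, 0.0007]] [-2.260e-01  1.900e-02  1.790e+00  1.000e-03  1.333e+00 -1.710e+00] [-0.17  0.75  0.32] 0.061571931585543964
3830 [[0.4849, -0.0139, 0.1866], [0.5007, 0.004, 0.2022], [0.5207, 0.0218, 0.2039]]
shift [ 0.0608 -0.0002  0.0007] rot [ 0.01  0.14 -0.01] 0.1 | tcp [0.5031 0.0052 0.2368] q [-0.23  0.02  1.79  0.    1.33 -1.71] ya 85.0
```

View pics/w16.png

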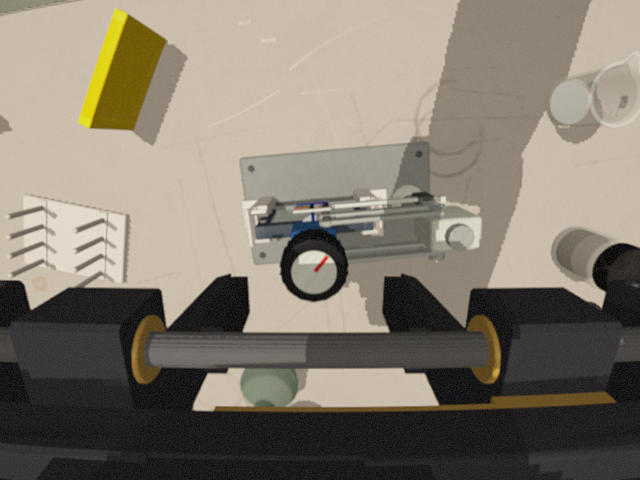

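Knob top is now 202.2 mm, 3.9 mm lower, which agrees with contact. Gripping again.

```bash
python3 -m pendant '[{"x":0.02,"y":0,"z":0.0005,"wx":0,"wy":0,"wz":0,"grip":0.7},{"x":0.04,"y":0,"z":0.0005,"wx":0,"wy":0,"wz":0,"grip":0.7},{"x":0.0605,"y":0,"z":0.0005,"wx":0,"wy":0,"wz":0,"grip":0.7},{"x":0.0605,"y":0,"z":0.0005,"wx":0,"wy":0,"wz":0,"grip":0.7},{"x":0.0605,"y":0,"z":0.0005,"wx":0,"wy":0,"wz":0,"grip":0.7},{"x":0.0605,"y":0,"z":0.0005,"wx":0,"wy":0,"wz":0,"grip":0.7}]'
python3 -m pendant '[{"x":0,"y":0,"z":0,"wx":0,"wy":0,"wz":0,"grip":0.4},{"x":0,"y":0,"z":0,"wx":0,"wy":0,"wz":0,"grip":0.4},{"x":0,"y":0,"z":0,"wx":0,"wy":0,"wz":0,"grip":0.4},{"x":0,"y":0,"z":0,"wx":0,"wy":0,"wz":0,"grip":0.4},{"x":0,"y":0,"z":0,"wx":0,"wy":0,"wz":0,"grip":0.4}]' 12
python3 rows.py 0.5039 0.005 0.176 0 85
```

```text
t: 22.6
ee_pos: [0.5047, 0.005, 0.1784]
tcp_rot: [0.708, 0.031, 0.704, -0.031]
wrist_force: [0.5, 0.5, 0.3]
width: 0.0617
t: 23.1
ee_pos: [0.505, 0.0045, 0.1789]
tcp_rot: [0.709, 0.03, 0.704, -0.031]
wrist_force: [-0.9, -3.0, 3.0]
width: 0.0378
shift [ 0.0028  0.0004 -0.0012] rot [0.01 0.38 0.07] 0.4 | tcp [0.505  0.0045 0.1789] q [-0.23  0.08  1.84 -0.    1.21 -1.71] ya 85.0
```

```bash
python3 -m pendant '[{"x":0,"y":0,"z":0,"wx":8,"wy":0,"wz":0,"grip":0.4},{"x":0,"y":0,"z":0,"wx":16,"wy":0,"wz":0,"grip":0.4},{"x":0,"y":0,"z":0,"wx":24,"wy":0,"wz":0,"grip":0.4},{"x":0,"y":0,"z":0,"wx":32,"wy":0,"wz":0,"grip":0.4},{"x":0,"y":0,"z":0,"wx":40,"wy":0,"wz":0,"grip":0.4},{"x":0,"y":0,"z":0,"wx":48,"wy":0,"wz":0,"grip":0.4}]' 12
python3 -m pendant '[{"x":0,"y":0,"z":0,"wx":8,"wy":0,"wz":0,"grip":0.4},{"x":0,"y":0,"z":0,"wx":16,"wy":0,"wz":0,"grip":0.4},{"x":0,"y":0,"z":0,"wx":24,"wy":0,"wz":0,"grip":0.4},{"x":0,"y":0,"z":0,"wx":32,"wy":0,"wz":0,"grip":0.4},{"x":0,"y":0,"z":0,"wx":40,"wy":0,"wz":0,"grip":0.4},{"x":0,"y":0,"z":0,"wx":40,"wy":0,"wz":0,"grip":0.4}]' 12
python3 rows.py 0.5039 0.005 0.176 0 0
```

```text
t: 23.7
ee_pos: [0.5047, 0.0038, 0.1788]
tcp_rot: [0.634, 0.317, 0.63, -0.317]
wrist_force: [-1.3, -4.1, 2.6]
width: 0.0378
t: 24.3
ee_pos: [0.5041, 0.0035, 0.1786]
tcp_rot: [0.487, 0.515, 0.483, -0.514]
wrist_force: [-2.4, -2.6, 1.8]
width: 0.0377
shift [ 0.0026 -0.0003 -0.0014] rot [-3.37  0.2  -0.22] 3.4 | tcp [0.5041 0.0035 0.1786] q [-0.23  0.08  1.84 -0.    1.21 -0.17] ya -3.4
```

Turned 88.4°. Releasing, rising and returning to the scale view.

```bash
python3 -m pendant '[{"x":0,"y":0,"z":0,"wx":0,"wy":0,"wz":0,"grip":0.55},{"x":0,"y":0,"z":0,"wx":0,"wy":0,"wz":0,"grip":0.65},{"x":0,"y":0,"z":0,"wx":0,"wy":0,"wz":0,"grip":0.65},{"x":-0.03,"y":0,"z":0,"wx":0,"wy":0,"wz":0,"grip":0.65},{"x":-0.07,"y":0,"z":0,"wx":0,"wy":0,"wz":0,"grip":0.65},{"x":-0.09,"y":-0.02,"z":0,"wx":-8.5,"wy":0,"wz":0,"grip":0.5},{"x":-0.09,"y":-0.05,"z":-0.005,"wx":-17,"wy":0,"wz":0,"grip":0.5},{"x":-0.09,"y":-0.08,"z":-0.012,"wx":-25.5,"wy":0,"wz":0,"grip":0.5},{"x":-0.09,"y":-0.085,"z":-0.012,"wx":-34,"wy":0,"wz":0,"grip":0.5},{"x":-0.09,"y":-0.085,"z":-0.012,"wx":-42.5,"wy":0,"wz":0,"grip":0.5}]'
python3 rows.py 0.42 0.02 0.268 0 90
```

```text
t: 25.3
ee_pos: [0.4189, 0.0214, 0.2685]
tcp_rot: [0.642, 0.301, 0.638, -0.302]
wrist_force: [-0.9, -0.2, -0.6]
width: 0.0442
shift [ 0.0005 -0.      0.0018] rot [-50.42   0.35   0.06] 50.4 | tcp [0.4189 0.0214 0.2685] q [-0.23 -0.22  1.94 -0.    1.42 -0.92] ya 39.6
```

```bash
python3 -m pendant '[{"x":0,"y":0,"z":0,"wx":-8.5,"wy":0,"wz":0,"grip":0.5},{"x":0,"y":0,"z":0,"wx":-17,"wy":0,"wz":0,"grip":0.5},{"x":0,"y":0,"z":0,"wx":-25.5,"wy":0,"wz":0,"grip":0.5},{"x":0,"y":0,"z":0,"wx":-34,"wy":0,"wz":0,"grip":0.5},{"x":0,"y":0,"z":0,"wx":-42.5,"wy":0,"wz":0,"grip":0.5},{"x":0,"y":0,"z":0,"wx":-50.4,"wy":0,"wz":0,"grip":0.5},{"x":0,"y":0,"z":0,"wx":-50.4,"wy":0,"wz":0,"grip":0.5}]'
python3 -m pendant '[{"x":0,"y":0,"z":0.005,"wx":0,"wy":-8.5,"wz":0,"grip":0.5},{"x":0.01,"y":0,"z":0.01,"wx":0,"wy":-17,"wz":0,"grip":0.5},{"x":0.02,"y":0,"z":0.015,"wx":0,"wy":-25.5,"wz":0,"grip":0.5},{"x":0.035,"y":0,"z":0.025,"wx":0,"wy":-34,"wz":0,"grip":0.5},{"x":0.05,"y":0,"z":0.03,"wx":0,"wy":-42,"wz":0,"grip":0.5},{"x":0.065,"y":0,"z":0.034,"wx":0,"wy":-48,"wz":0,"grip":0.5},{"x":0.065,"y":0,"z":0.034,"wx":0,"wy":-48,"wz":0,"grip":0.5},{"x":0.065,"y":0,"z":0.034,"wx":0,"wy":-48,"wz":0,"grip":0.5}]'
python3 rows.py 0.44 0.02 0.275 0 90;  python3 look.py w17
python3 - <<'E'
from h import *
p=np.load('w17.npz')['p']
save('pics/w17c.png',cv2.flip(cv2.resize(p[160:260,250:330],None,fx=7,fy=6,interpolation=cv2.INTER_CUBIC),-1))
E
```

```text
t: 26.0
ee_pos: [0.4189, 0.0216, 0.2685]
tcp_rot: [0.709, -0.002, 0.705, -0.0]
wrist_force: [0.1, -0.3, -0.7]
width: 0.044
t: 26.8
ee_pos: [0.4531, 0.0212, 0.2038]
tcp_rot: [0.934, -0.0, 0.357, -0.0]
wrist_force: [-0.7, -1.1, 0.4]
width: 0.0444
shift [-0.0572 -0.0013  0.0443] rot [1.000e-02 4.818e+01 6.000e-02] 48.2 | tcp [0.4531 0.0212 0.2038] q [-0.46 -0.67  2.57  0.67  0.56 -2.48] ya 90.0
26.8 [0.4531 0.0212 0.2038] [[0.7452, 0.0003, 0.6669], [-0.0009, 1.0, 0.0005], [-0.6669, -0.001, 0.7452]] [-0.462 -0.67   2.566  0.67   0.563 -2.482] [-0.73 -1.12  0.45] 0.04437653625323705
```

View pics/w17c.png

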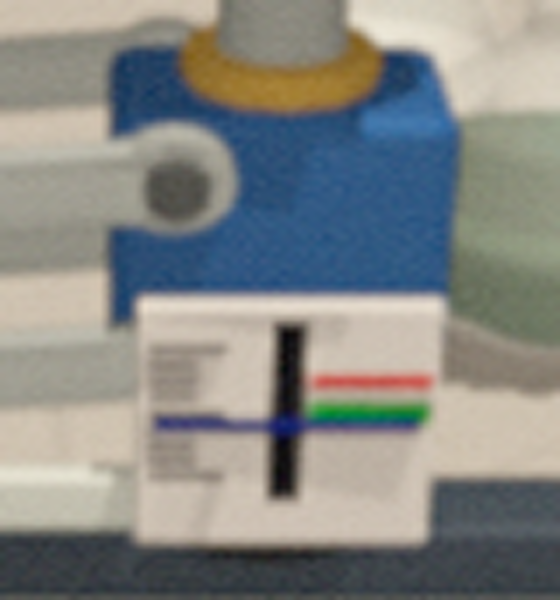

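View pics/w17.png

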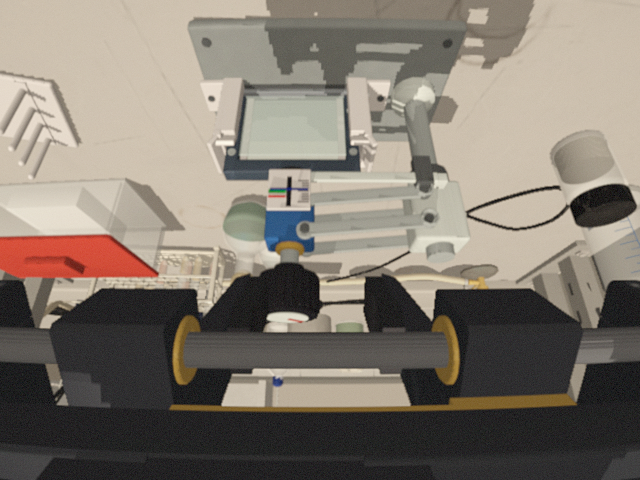

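The pointer has climbed to just at the green band's lower edge: row 427 against green middle about 415 and red 382. I'll calibrate the mm scale with depth before the final trim.

Run:
```python
from h import *
for n in('w15','w17'):
    z=np.load(n+'.npz');p,d=z['p'],z['d'];o=dict(ee_pos=z['ee'],tcp_rot=z['q']);m,C=extr('wrist',o);P=cloud(m,C,d)
    # rough colour masks in plate region
    sub=p[160:225,255:325].astype(int);r,g,b=sub[...,0],sub[...,1],sub[...,2]
    for name,M in dict(red=(r>150)&(g<110)&(b<110),green=(g>110)&(r<90)&(b<90),blue=(b>90)&(r<80)&(g<80)).items():
        v,u=np.nonzero(M);w=(v<40)
        v,u=v+160,u+255
        if name=='blue':
            k=v<206;v,u=v[k],u[k]
        print(n,name,len(v),'rows',np.unique(v,return_counts=True)[0].tolist(),np.unique(v,return_counts=True)[1].tolist(),'cols',u.min(),u.max(),np.median(P[v,u],0).round(4))
    w=P[165:215,265:312].reshape(-1,3);print(np.nanmedian(w[:,0]))
    pl=P[195,300];c=(p[185:215,270:308]);
    X=np.array([[np.nanmedian(P[185:200,295:305,0]),.012,zz] for zz in(.13,.135,.14,.145,.15)]);print(X[0],proj(m,C,X).round(2).tolist())
p=np.load('w17.npz')['p'];save('pics/w17d.png',cv2.flip(cv2.resize(p[165:215,260:316],None,fx=12,fy=12,interpolation=cv2.INTER_NEAREST),-1))
```

```text
w15 red 18 rows [199, 200] [16, 2] cols 267 282 [ 0.4803 -0.0026  0.1311]
w15 green 47 rows [193, 194, 195] [16, 16, 15] cols 267 282 [ 0.4804 -0.0036  0.1273]
w15 blue 22 rows [185, 186, 187, 205] [4, 12, 4, 2] cols 285 311 [nan nan nan]
0.4808584577151087
[0.48041966 0.012      0.13      ] [[299.38, 197.75], [299.19, 204.79], [298.99, 211.97], [298.79, 219.31], [298.58, 226.81]]
w17 red 16 rows [196] [16] cols 269 284 [ 0.4806 -0.0035  0.132 ]
w17 green 32 rows [190, 191] [16, 16] cols 269 284 [ 0.4801 -0.0036  0.1282]
w17 blue 23 rows [188, 189] [6, 17] cols 271 306 [0.4802 0.0048 0.127 ]
0.48095299773546296
[0.4805176 0.012     0.13     ] [[301.52, 193.23], [301.36, 200.03], [301.2, 206.97], [301.03, 214.07], [300.86, 221.32]]
```

View pics/w17d.png

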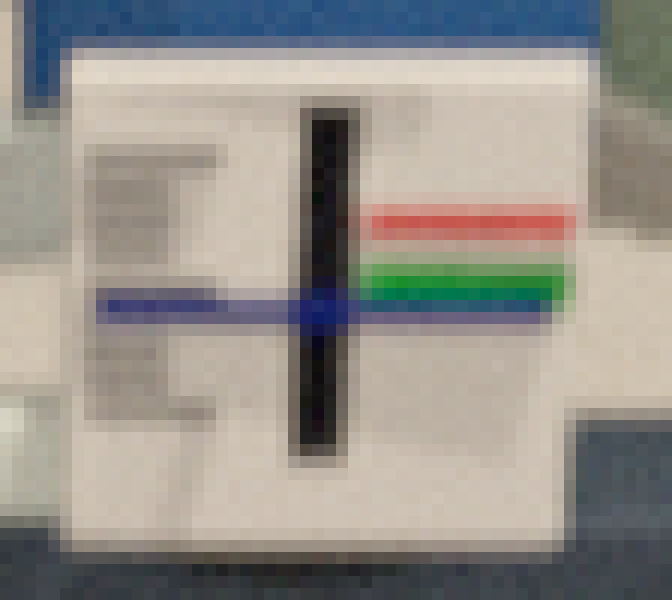

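Scale is 1.37 px/mm, so the pointer appears 1.5–1.7 mm below the middle. Dead reckoning from the turns says only 0.3 mm below. A further 22° (1.2 mm) lands in the band under either reading. First I'll check the knob mark from above.

```bash
python3 -m pendant '[{"x":-0.02,"y":0,"z":0.012,"wx":0,"wy":8,"wz":0,"grip":0.7},{"x":-0.04,"y":-0.001,"z":0.024,"wx":0,"wy":16,"wz":0,"grip":0.7},{"x":-0.057,"y":-0.001,"z":0.034,"wx":0,"wy":24,"wz":0,"grip":0.7},{"x":-0.057,"y":-0.001,"z":0.038,"wx":0,"wy":32,"wz":0,"grip":0.7},{"x":-0.057,"y":-0.0013,"z":0.042,"wx":0,"wy":40,"wz":0,"grip":0.7},{"x":-0.057,"y":-0.0013,"z":0.0443,"wx":0,"wy":48.2,"wz":0,"grip":0.7},{"x":-0.057,"y":-0.0013,"z":0.0443,"wx":0,"wy":48.2,"wz":0,"grip":0.7},{"x":-0.057,"y":-0.0013,"z":0.0443,"wx":0,"wy":48.2,"wz":0,"grip":0.7}]'
python3 rows.py 0.5037 0.0046 0.235 0 85
```

```text
t: 27.65
ee_pos: [0.4415, 0.0197, 0.2756]
tcp_rot: [0.707, -0.001, 0.707, -0.002]
wrist_force: [0.3, -0.8, 0.2]
width: 0.0616
shift [ 0.0407 -0.0149  0.0622] rot [4.99 0.04 0.23] 5.0 | tcp [0.4415 0.0197 0.2756] q [-0.22 -0.16  1.88 -0.    1.42 -1.79] ya 90.0
```

```bash
python3 -m pendant '[{"x":0,"y":-0.007,"z":0.03,"wx":2,"wy":0,"wz":0.2,"grip":0.7},{"x":0.01,"y":-0.015,"z":0.062,"wx":5,"wy":0,"wz":0.2,"grip":0.7},{"x":0.04,"y":-0.015,"z":0.062,"wx":5,"wy":0,"wz":0.2,"grip":0.7},{"x":0.04,"y":-0.015,"z":0.062,"wx":5,"wy":0,"wz":0.2,"grip":0.7},{"x":0.04,"y":-0.015,"z":0.062,"wx":5,"wy":0,"wz":0.2,"grip":0.7}]'
python3 look.py w18
python3 - <<'E'
from h import *
for n in('w12','w16','w18'):
    z=np.load(n+'.npz');p,d=z['p'],z['d'];o=dict(ee_pos=z['ee'],tcp_rot=z['q']);m,C=extr('wrist',o)
    P=cloud(m,C,d);s=P.reshape(-1,3);k=(np.hypot(s[:,0]-.504,s[:,1]-.0045)<.03)&(s[:,2]>.185)&(s[:,2]<.215);q=s[k]
    c=p.reshape(-1,3).astype(int)[k];r=(c[:,0]-np.maximum(c[:,1],c[:,2])>60);mk=q[r];
    w=(c.min(1)>110)|r;cc=np.median(q[w],0);D=mk[:,:2].mean(0)-cc[:2]
    pc=cv2.PCACompute(mk[:,:2].astype(np.float32),None)[1][0];pc=pc*np.sign(pc@D)
    ctr=(np.percentile(q[:,:2],1,axis=0)+np.percentile(q[:,:2],99,axis=0))/2
    print(n,len(mk),np.degrees(np.arctan2(D[1],D[0])).round(1),np.degrees(np.arctan2(pc[1],pc[0])).round(1),'top',np.median(q[:,2]).round(4),cc.round(4),ctr.round(4))
E
python3 rows.py 0.5039 0.005 0.178 0 85
```

```text
t: 28.15
ee_pos: [0.5025, 0.0045, 0.2367]
tcp_rot: [0.707, 0.031, 0.706, -0.032]
wrist_force: [-0.7, -0.1, -0.6]
width: 0.0616
28.15 [0.5025 0.0045 0.2367] [[0.0017, 0.0882, 0.9961], [-0.0013, 0.9961, -0.0882], [-1.0, -0.0011, 0.0018]] [-2.270e-01  1.700e-02  1.789e+00 -1.000e-03  1.333e+00 -1.709e+00] [-0.72 -0.09 -0.64] 0.061554295539423556
w12 63 -102.3 -100.9 top 0.206 [0.5034 0.0037 0.2065] [0.5035 0.0052]
w16 59 135.0 138.2 top 0.2022 [0.5041 0.0036 0.2027] [0.5028 0.0039]
w18 53 45.8 49.2 top 0.2016 [0.5037 0.0036 0.2021] [0.5027 0.0039]
shift [0.0595 0.0006 0.0005] rot [-0.04  0.2   0.07] 0.2 | tcp [0.5031 0.0045 0.2375] q [-0.23  0.02  1.79 -0.    1.33 -1.71] ya 85.0
```

The mark turned 122° and then 89°, so there was no slip, and the knob top sank 4.4 mm in all. That puts the pointer 0.7–1.6 mm low. Trimming +23°.

```bash
python3 -m pendant '[{"x":0.02,"y":0,"z":0.0005,"wx":0,"wy":0,"wz":0,"grip":0.7},{"x":0.04,"y":0,"z":0.0005,"wx":0,"wy":0,"wz":0,"grip":0.7},{"x":0.0605,"y":0,"z":0.0005,"wx":0,"wy":0,"wz":0,"grip":0.7},{"x":0.0605,"y":0,"z":0.0005,"wx":0,"wy":0,"wz":0,"grip":0.7},{"x":0.0605,"y":0,"z":0.0005,"wx":0,"wy":0,"wz":0,"grip":0.7},{"x":0.0605,"y":0,"z":0.0005,"wx":0,"wy":0,"wz":0,"grip":0.7}]'
python3 -m pendant '[{"x":0,"y":0,"z":0,"wx":0,"wy":0,"wz":0,"grip":0.4},{"x":0,"y":0,"z":0,"wx":0,"wy":0,"wz":0,"grip":0.4},{"x":0,"y":0,"z":0,"wx":0,"wy":0,"wz":0,"grip":0.4},{"x":0,"y":0,"z":0,"wx":0,"wy":0,"wz":0,"grip":0.4},{"x":0,"y":0,"z":0,"wx":0,"wy":0,"wz":0,"grip":0.4}]' 12
python3 -m pendant '[{"x":0,"y":0,"z":0,"wx":6,"wy":0,"wz":0,"grip":0.4},{"x":0,"y":0,"z":0,"wx":12,"wy":0,"wz":0,"grip":0.4},{"x":0,"y":0,"z":0,"wx":18,"wy":0,"wz":0,"grip":0.4},{"x":0,"y":0,"z":0,"wx":23,"wy":0,"wz":0,"grip":0.4},{"x":0,"y":0,"z":0,"wx":23,"wy":0,"wz":0,"grip":0.4}]' 12
python3 rows.py 0.5039 0.005 0.176 0 90
```

```text
t: 28.8
ee_pos: [0.5049, 0.0041, 0.1792]
tcp_rot: [0.709, 0.03, 0.704, -0.032]
wrist_force: [-0.3, -0.4, -0.2]
width: 0.0617
t: 29.3
ee_pos: [0.5052, 0.0041, 0.1796]
tcp_rot: [0.709, 0.03, 0.704, -0.032]
wrist_force: [-0.0, -0.2, 3.2]
width: 0.0374
t: 29.8
ee_pos: [0.5051, 0.0037, 0.1796]
tcp_rot: [0.689, 0.171, 0.683, -0.172]
wrist_force: [-1.3, -2.0, 1.9]
width: 0.0375
shift [ 0.0036  0.0006 -0.0017] rot [-28.08   0.44   0.09] 28.1 | tcp [0.5051 0.0037 0.1796] q [-0.23  0.08  1.84 -0.    1.21 -1.31] ya 61.9
```

```bash
python3 -m pendant '[{"x":0,"y":0,"z":0,"wx":0,"wy":0,"wz":0,"grip":0.55},{"x":0,"y":0,"z":0,"wx":0,"wy":0,"wz":0,"grip":0.65},{"x":0,"y":0,"z":0,"wx":0,"wy":0,"wz":0,"grip":0.65},{"x":-0.03,"y":0,"z":0,"wx":0,"wy":0,"wz":0,"grip":0.65},{"x":-0.07,"y":0,"z":0,"wx":0,"wy":0,"wz":0,"grip":0.65},{"x":-0.09,"y":-0.006,"z":-0.02,"wx":-8,"wy":0,"wz":0,"grip":0.5},{"x":-0.09,"y":-0.016,"z":-0.05,"wx":-16,"wy":0,"wz":0,"grip":0.5},{"x":-0.09,"y":-0.026,"z":-0.08,"wx":-24,"wy":0,"wz":0,"grip":0.5},{"x":-0.09,"y":-0.026,"z":-0.0825,"wx":-28,"wy":0,"wz":0,"grip":0.5},{"x":-0.09,"y":-0.026,"z":-0.0825,"wx":-28,"wy":0,"wz":0,"grip":0.5}]'
python3 -m pendant '[{"x":0,"y":0,"z":0.005,"wx":0,"wy":-8.5,"wz":0,"grip":0.5},{"x":0.01,"y":0,"z":0.01,"wx":0,"wy":-17,"wz":0,"grip":0.5},{"x":0.02,"y":0,"z":0.015,"wx":0,"wy":-25.5,"wz":0,"grip":0.5},{"x":0.035,"y":0,"z":0.025,"wx":0,"wy":-34,"wz":0,"grip":0.5},{"x":0.05,"y":0,"z":0.03,"wx":0,"wy":-42,"wz":0,"grip":0.5},{"x":0.065,"y":0,"z":0.034,"wx":0,"wy":-48,"wz":0,"grip":0.5},{"x":0.065,"y":0,"z":0.034,"wx":0,"wy":-48,"wz":0,"grip":0.5},{"x":0.065,"y":0,"z":0.034,"wx":0,"wy":-48,"wz":0,"grip":0.5}]'
python3 rows.py 0.44 0.02 0.275 0 90;  python3 look.py w19
python3 - <<'E'
from h import *
p=np.load('w19.npz')['p'];save('pics/w19d.png',cv2.flip(cv2.resize(p[165:215,260:316],None,fx=12,fy=12,interpolation=cv2.INTER_NEAREST),-1))
E
```

```text
t: 30.8
ee_pos: [0.4189, 0.0202, 0.2692]
tcp_rot: [0.71, -0.001, 0.704, -0.001]
wrist_force: [-0.2, -1.3, 0.2]
width: 0.0438
t: 31.6
ee_pos: [0.4534, 0.0195, 0.2047]
tcp_rot: [0.935, -0.001, 0.356, -0.001]
wrist_force: [0.5, -0.2, 0.1]
width: 0.044
shift [-0.0568  0.0003  0.0436] rot [-0.06 48.32  0.15] 48.3 | tcp [0.4534 0.0195 0.2047] q [-0.47 -0.67  2.57  0.67  0.57 -2.49] ya 89.9
31.6 [0.4534 0.0195 0.2047] [[0.7469, 0.0019, 0.665], [-0.0027, 1.0, 0.0002], [-0.665, -0.0019, 0.7469]] [-0.468 -0.672  2.566  0.675  0.565 -2.489] [ 0.53 -0.25  0.1 ] 0.04403112734972368
```

View pics/w19d.png

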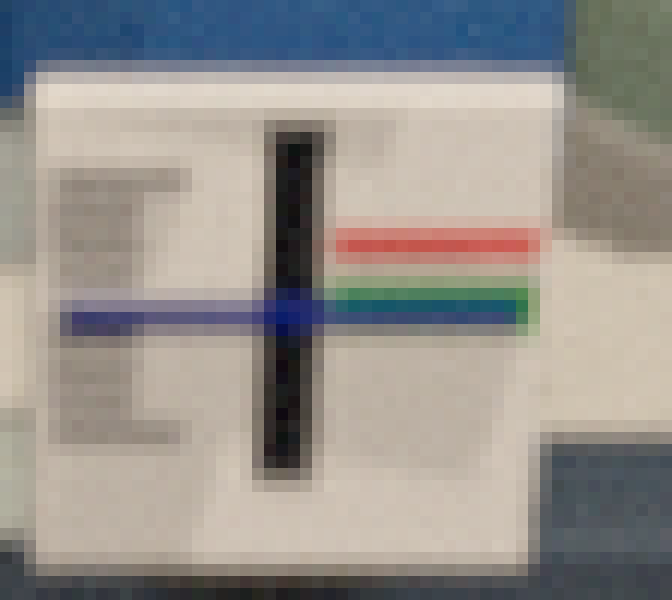

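In this crop the pointer (row ~315) lies inside the green band (rows 282–332, middle 307, red at 243). That is about 0.45 mm below the middle, well inside ±1.5 mm. One last check of the wide view.

```bash
python3 -m pendant '[{"x":-0.02,"y":0,"z":0.012,"wx":0,"wy":8,"wz":0,"grip":0.5},{"x":-0.04,"y":0,"z":0.024,"wx":0,"wy":16,"wz":0,"grip":0.5},{"x":-0.057,"y":0,"z":0.034,"wx":0,"wy":24,"wz":0,"grip":0.5},{"x":-0.057,"y":0,"z":0.034,"wx":0,"wy":24,"wz":0,"grip":0.5}]'
python3 look.py w20
python3 - <<'E'
from h import *
z=np.load('w20.npz');p,d=z['p'],z['d'];o=dict(ee_pos=z['ee'],tcp_rot=z['q']);m,C=extr('wrist',o);P=cloud(m,C,d);s=P.reshape(-1,3)
k=(abs(s[:,0]-.504)<.015)&(abs(s[:,1]-.0035)<.045)&(s[:,2]>.092)&(s[:,2]<.108);print('cassette top',k.sum(),np.percentile(s[k],[1,50,99],axis=0).round(4).tolist())
t,_=camera('scene');save('pics/scene2.png',t)
E
```

```text
t: 32.05
ee_pos: [0.4383, 0.0179, 0.2767]
tcp_rot: [0.842, -0.003, 0.54, -0.004]
wrist_force: [-0.3, 0.3, 0.3]
width: 0.044
32.05 [0.4383 0.0179 0.2767] [[0.4169, 0.0029, 0.9089], [-0.0091, 1.0, 0.001], [-0.9089, -0.0087, 0.4169]] [-0.324 -0.522  2.187  0.142  1.068 -1.936] [-0.34  0.28  0.3 ] 0.043968260055275384
cassette top 564 [[0.4983, -0.0412, 0.0926], [0.5021, -0.0199, 0.0976], [0.5102, 0.0473, 0.1017]]
```

View pics/w20.png

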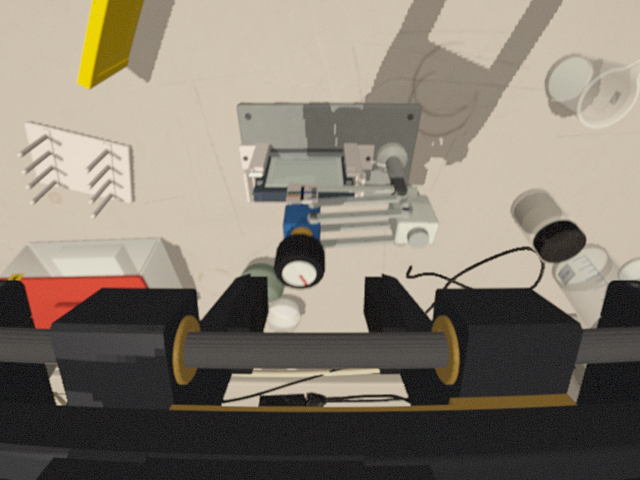

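View pics/scene2.png

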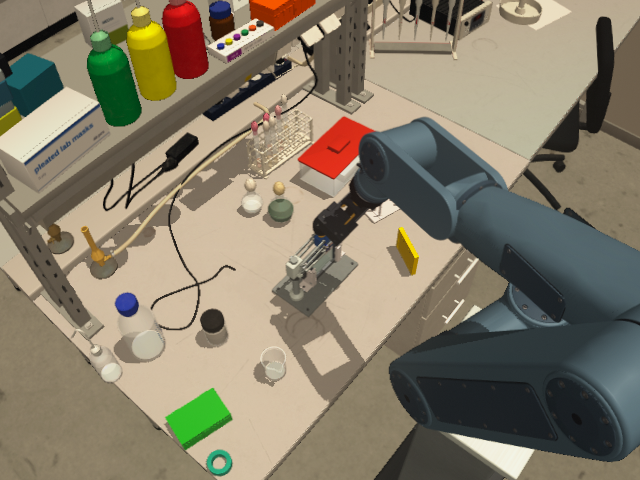

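The cassette is level in both guides with its top at about 98 mm. The arm lies straight over it, the gripper is clear, and the jar (212,320), beaker (272,362) and flask (280,208) are where they were. Handing in.

```bash
python3 -c "
from bench import *
print(job_done())"
```

```text
the job is handed in; nothing more can be done
None
```

The cassette is seated in the casting stand and let go, the clamp arm is at its stop, and the tension knob is turned so the pointer sits in the green band. I handed the job in at about 32 s, and no verdict was reported.

- **Cassette:** I lowered it until the wrist force rose at the gasket's 8 N per mm. The push on the tool was about 8 N, far below 25 N. Its top measured 98.7 mm after release and about 98 mm at the end, so it is fully down.
- **Clamp arm:** I swung it by the knob until the stop pushed back with 4.8 N. The knob then measured straight over the slot's middle.
- **Tension knob:** I turned it clockwise about 122°, 89° and 23° in three grips. The last close-up put the pointer about 0.45 mm below the middle of the green band and about 4.4 mm below the red line.
- **Loose items:** The beaker, specimen jar and green flask looked unmoved in the final scene picture, and the gripper was clear of everything.

**Checks that disagreed:**
- **Pointer height:** Before the last trim, the picture put the pointer 1.4–1.75 mm below the band's middle, while adding up the knob turns gave 0.3–0.7 mm. I chose the last trim so that it landed in the band either way.
- **Stand position:** The top and wrist cameras differed by about 2 mm on it. I used the wrist camera.

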